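# Strip the worn cutters from the pineapple slicer station and reset the stop

## Task

Press the red mushroom stop fully down so that it latches, and leave it latched while you work: unclip every blue cutter cassette from the rail, pull every green-handled gouge out of the white holder, and put them all in the green tray for sharpening, side by side on its floor and not stacked, without dropping a cassette. When everything is in the tray and let go, turn the red cap clockwise until it has come all the way up again. Knock nothing else over.

Things in the scene. Friction and masses are not known exactly. Their poses are not given: they have to be found in the camera images.
- cutter_rail: fixed rail on a base 84 x 270 x 8 mm; origin at the centre of the base's underside. The bar runs along its y, 20 mm wide (x), 270 mm long, top at z = 85 mm. Cassettes stand at y = -88, 0 and +88 mm, held by sprung rollers: pulled straight up with 6 to 12 N they snap free in the first 8 mm, and are clear of the bar after 40 mm
- cassette_a_mid (a point): centre of a cutter cassette: blue saddle 50 x 56 x 52 mm (x, y, z) with two legs 10 mm thick (x), on top a white grip fin 20 mm thick (x), 50 mm long (y), 40 mm high; 92 mm high in all, the centre 46 mm below the fin's top; about 0.15 kg. z points to the fin, x across the rail. Clipped astride the bar of cutter_rail. May be absent
- cassette_b_mid (a point): centre of a cutter cassette: blue saddle 50 x 56 x 52 mm (x, y, z) with two legs 10 mm thick (x), on top a white grip fin 20 mm thick (x), 50 mm long (y), 40 mm high; 92 mm high in all, the centre 46 mm below the fin's top; about 0.15 kg. z points to the fin, x across the rail. Clipped astride the bar of cutter_rail. May be absent
- cassette_c_mid (a point): centre of a cutter cassette: blue saddle 50 x 56 x 52 mm (x, y, z) with two legs 10 mm thick (x), on top a white grip fin 20 mm thick (x), 50 mm long (y), 40 mm high; 92 mm high in all, the centre 46 mm below the fin's top; about 0.15 kg. z points to the fin, x across the rail. Clipped astride the bar of cutter_rail. May be absent
- gouge_a_mid (a point): middle of a gouge 192 mm long, 96 mm from each end, on its axis. Stands tip down in tool_holder, blade 75 mm deep, with 3 degrees of play. y runs along the tool to the end of the grip (up at the start). Green grip from y = -5 to +96 mm, 26 mm (x) by 19 mm (z) thick; blade 16 x 10 mm. About 0.07 kg. May be absent
- gouge_b_mid (a point): middle of a gouge 192 mm long, 96 mm from each end, on its axis. Stands tip down in tool_holder, blade 75 mm deep, with 3 degrees of play. y runs along the tool to the end of the grip (up at the start). Green grip from y = -5 to +96 mm, 26 mm (x) by 19 mm (z) thick; blade 16 x 10 mm. About 0.07 kg. May be absent
- tool_holder: fixed white block 150 x 60 x 85 mm (x, y, z) with two holes from above at x = -38 and +38 mm, y = 0, 75 mm deep; origin at the centre of its underside
- tray: loose green tray, open on top, 250 x 210 x 45 mm outside (x, y, z), walls and floor 5 mm, 0.9 kg; origin at the centre of its underside
- stop_cap (a point): centre of the top face of the round red mushroom cap (44 mm across, 18 mm thick) of the stop on its yellow box. The cap's top is 90 mm above the table when it is up, 84 mm when latched down. Below it is a collar 30 mm across; the top of the box (74 mm square) is at 46 mm
- stop_press (a joint): how far the cap is pressed down, m: 0 is up, 0.006 fully down. It takes about 4 N, and the cap stays down when let go
- stop_turn (a joint): clockwise turn of the cap seen from above, rad, 0 to 1.0, springs weakly back to 0 when let go. Turning the latched cap raises it by itself, 7.5 mm per rad, so it is up again at 0.8 rad
- blue_cup: bystander: beige cup with a blue cap, 50 mm across, 49 mm high; origin at its foot
- sample_cup: bystander: beige cup with a red cap, 50 mm across, 55 mm high; origin at its foot
- shaker: bystander: shaker 44 mm across, 96 mm high; origin at its foot

How it is judged:
By the outcome, as a careful person would: the job done as asked, in the order asked, and still so for the second after the job is handed in, with the robot touching nothing.
Of cassette_a, cassette_b, cassette_c only 2 to 3 are there at a start; the rules pass over those that are not, and their reading is None.
Of gouge_a, gouge_b only 1 to 2 are there at a start; the rules pass over those that are not, and their reading is None.
At some moment in a run one of tray may be knocked a few centimetres aside while the robot is not near it.
It also fails if it takes over 210 s, if anything falls off the work surface, if the arm or the gripper's body presses on something with over 40 N, if the wrist force passes 120 N, or if a joint passes its speed limit or range.

## Robot

A 6-joint arm with a two-finger parallel gripper is mounted at the origin on a cart in front of the work surface, level with it; the furniture and walls round the work are solid. World frame = base frame: x ahead of the robot, y to its left, z up, the work surface at z = 0. Lengths are in m, angles in rad, forces in N, time in s.
With the tool pointing down it reaches from about 0.35 to 0.925 m from the base axis. Payload 6.4 kg.
Tool frame: the origin (TCP) lies midway between the tips of the shut fingers; the grasp point (between the pads) lies 19 mm behind it; z points along the fingers, y is the direction in which the jaws open and shut (so a half turn about z gives the same grasp; the last joint's range is limited). The gripper opens to 85 mm and grips with 20 to 120 N. Pads are 22 mm wide; open, the fingers measure 114 mm over their backs; the gripper's body (76 mm by 85 mm) begins 54 mm behind the grasp point. The pads swing forward as they close: fully open they stand 13 mm farther back than shut.
Start: joints at [-1.343, 0.245, 1.558, -0, 1.339, -0.174], TCP at [0.254, -0.598, 0.231] pointing down, gripper open.
Joint ranges: [-3.13, 3.13], [-1.02, 2.26], [0.13, 2.54], [-0.95, 4.09], [0.21, 2.88], [-2.74, 2.74]. Speed limits (rad/s): [2.57, 2.57, 3.14, 3.14, 3.14, 3.14].

## Interface

Orientations are given as a unit quaternion [x, y, z, w].
In Python, from bench import sense, optics, hand_in gives the robot as it stands.
- The arm moves only by the tool apply_moves, never from a script. Its argument "moves" is a list of rows, each a list of 7 numbers: the closure, from -1 (fully open) to 1 (shut), then the shift along the tool's x, y, z in m, then the turn, a rotation vector about the tool's x, y, z in rad. A call has exactly 5 rows; each row shifts and turns the commanded pose from where the row before left it, along the tool's axes as they then stand; what a row does not reach is not made up. A row lasts 1/8 s, in which the tool goes at most 62.5 mm and 10.7 degrees, less where a joint would pass 70% of its speed; a pose out of reach is approached as far as the arm can. A call with a gripper value outside its range is refused whole. The fingers move at their own pace and stop on an object; "grip_force" is the grip in N (left out, the last holds). Time passes only in rows, so rows that do not move let the fingers close, or fill a call up. It gives the time, the measured TCP pose, the force and the opening at its end, in the units of the state.
- sense(): the state, without advancing time (a new reading comes with each control period).
- optics.snapshot(name): name is "side" or "top"; returns a dict with "color" (420x560x3 uint8, red, green, blue), "mtx" (3x3 intrinsics, pixels), "k1" (the pictures are not rectified: a ray, as slopes to the right and down, at radius r is drawn at 1 + k1 r^2 times it, then the intrinsics apply), "R" (3x3) and "t" (3): a world point X has camera coordinates R X + t. Camera axes: x right, y down, z forward; pixel columns grow to the right and rows downward; lengths in m; the calibration is good to about 2 mm. A picture is of the moment at which its call begins. There is no depth.
- hand_in(): hands the job in, once; it reports no verdict.
Trained networks look in a picture, given as the dict that the camera call returned (one of the last four; its "shot" number tells which), for a name from the list of things; names that differ only in an ending like _2 or _b are one class to them, and where a whole thing is asked for, a point or a joint stands for the part that bears it (a point fixed in the world has none). Each returns a list of dicts, best first, with "conf" (0 to 1); they miss things now and then, are a little off and sometimes report something else, mostly with a low value. They report only what shows in the picture. A call takes as long as a camera call.
- optics.look_for(picture, target): "pixel" ([column, row] in pixels, amid what is visible of it).
The state is a dict: "time": time; "joints": joint angles; "joint_vel": joint speeds; "effort": joint torques, N m; "tcp_pos": TCP position; "tool_rot": TCP orientation; "force": force on the tool from outside, world axes, zero at the start; "wrist_torque": the same for the moment, N m; "width": finger opening in m.
Only numpy, scipy, OpenCV 4.12 (cv2) and the standard library are available. Lean on these libraries where they do the work, as an engineer would, in place of code of your own. Each camera call takes 0.05 s, during which the arm holds its last target.

## Working session

There is one attempt and no reset: what is moved stays moved. The work goes in short steps, Python scripts to look and compute and a tool call to move; the robot and the scene stay as the last step left them, time stands still between calls to the robot, and variables do not carry over. Pictures are saved under pics/ and viewed, and the job is handed in when it is done.

Besides the shell and the picture viewer there is one more tool, called as a command line: name --pt "numbers of a row" for each row, then --argument value for the rest. apply_moves: Moves the arm, as the interface text tells. Its arguments: {"type":"object","properties":{"moves":{"type":"array","items":{"type":"array","items":{"type":"number"}}},"grip_force":{"type":"number"}},"required":["moves"]}

```bash
ls; mkdir -p pics
python3 - <<'E'
from bench import sense, optics
import cv2
s=sense();print(s)
for n in("side","top"):
    p=optics.snapshot(n);cv2.imwrite(f"pics/{n}0.png",p["color"][:,:,::-1])
    print(n,p["mtx"],p["k1"],p["R"],p["t"])
    for t in["cutter_rail","cassette_a_mid","gouge_a_mid","tool_holder","tray","stop_cap","blue_cup","sample_cup","shaker"]:
        print(t,[( [round(float(v)) for v in d["pixel"]],round(d["conf"],2)) for d in optics.look_for(p,t)])
E
```

```text
pics
{'time': 0.0, 'joints': array([-1.34310088e+00,  2.45813953e-01,  1.55906780e+00, -6.42430268e-06,
        1.33866969e+00, -1.74121619e-01]), 'joint_vel': array([-0.00099413, -0.00116126, -0.00017343,  0.00107928, -0.00096782,
       -0.0010887 ]), 'effort': array([ 1.48324412e-03, -4.29510891e+01, -3.26122999e+01, -1.27660137e-04,
        5.39711706e-03, -4.72499437e-06]), 'tcp_pos': array([ 0.25406885, -0.59766489,  0.23015148]), 'tool_rot': array([ 9.79885057e-01,  1.99560304e-01, -2.93559352e-05, -9.78958034e-04]), 'force': array([ 0.27172938,  1.18664412, -0.6015813 ]), 'wrist_torque': array([-0.01966437, -0.04472101,  0.02606195]), 'width': 0.08498349516143576}
side [[515.73968384   0.         284.44855158]
 [  0.         515.73968384 209.86096629]
 [  0.           0.           1.        ]] -0.13961200599211826 [[ 0.54954094  0.83536906  0.01277801]
 [ 0.57413233 -0.36648913 -0.73215968]
 [-0.60694054  0.40968799 -0.68101317]] [-0.26870766 -0.24334127  1.68688901]
cutter_rail [([244, 252], 0.9)]
cassette_a_mid [([246, 229], 0.85)]
gouge_a_mid [([171, 206], 0.75), ([270, 185], 0.2)]
tool_holder []
tray [([355, 173], 0.95)]
stop_cap [([269, 184], 0.6)]
blue_cup [([225, 288], 0.87)]
sample_cup [([203, 218], 0.66)]
shaker [([182, 292], 0.9)]
top [[518.87863777   0.         275.53519068]
 [  0.         518.87863777 206.62764401]
 [  0.           0.           1.        ]] -0.008509955937709885 [[-0.02715406 -0.99958749 -0.00935499]
 [-0.98430939  0.02836892 -0.17415577]
 [ 0.17434932  0.00447917 -0.98467368]] [0.00789898 0.49310963 1.4728881 ]
cutter_rail [([276, 196], 0.56)]
cassette_a_mid [([321, 190], 0.72), ([358, 161], 0.6)]
gouge_a_mid [([295, 187], 0.37)]
tool_holder [([372, 209], 0.8)]
tray [([178, 213], 0.64)]
stop_cap [([389, 168], 0.59), ([275, 230], 0.54), ([381, 192], 0.36)]
blue_cup [([361, 161], 0.78)]
sample_cup [([341, 246], 0.55)]
shaker [([275, 196], 0.55)]
```

Run:
```python
import cv2
for n in("side","top"):
    a=cv2.imread(f"pics/{n}0.png"); print(a.shape)
    b=a[110:340,110:430] if n=="side" else a[110:310,100:430]
    cv2.imwrite(f"pics/{n}0z.png",cv2.resize(b,None,fx=2.4,fy=2.4,interpolation=cv2.INTER_CUBIC))
```

```text
(420, 560, 3)
(420, 560, 3)
```

View pics/side0.png

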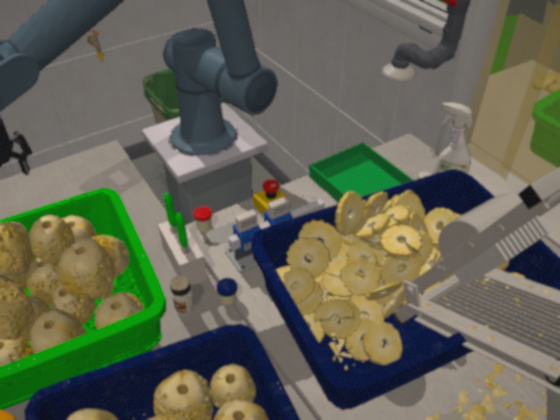

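View pics/top0.png

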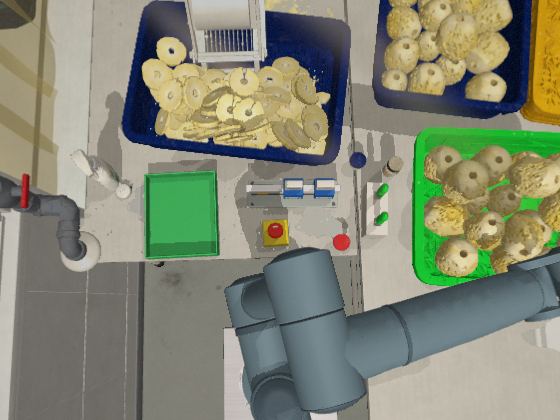

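```bash
true
```

```text
(no output)
```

View pics/side0z.png

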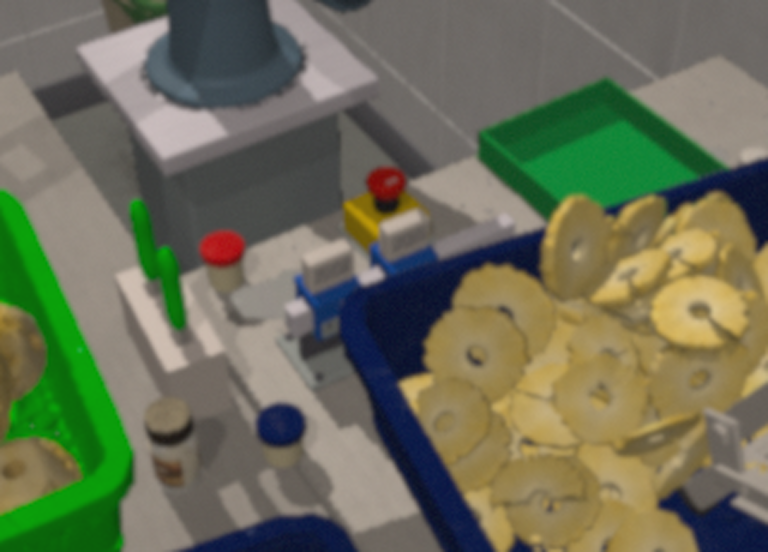

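View pics/top0z.png

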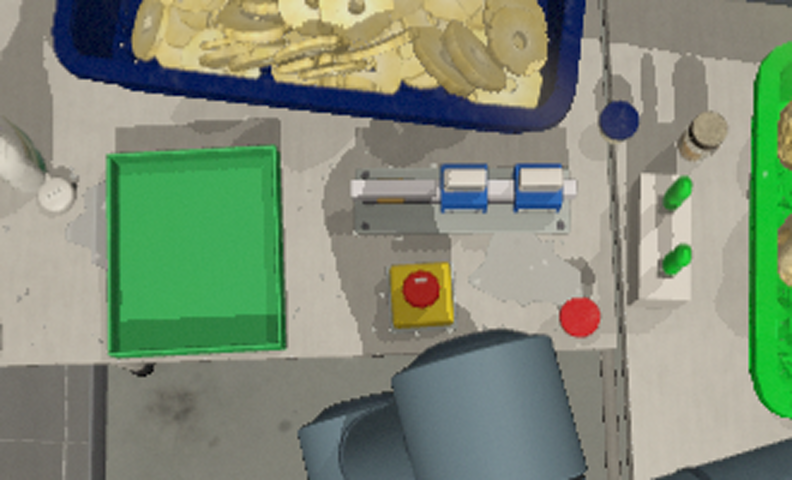

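```bash
cat > h.py <<'E'
import numpy as np, cv2
from bench import sense, optics
def snap(n,save=None,crop=None,f=2.4):
    p=optics.snapshot(n)
    if save:
        im=p["color"][:,:,::-1].copy()
        if crop: c0,r0,c1,r1=crop; im=cv2.resize(im[r0:r1,c0:c1],None,fx=f,fy=f,interpolation=cv2.INTER_CUBIC)
        cv2.imwrite(f"pics/{save}.png",im)
    return p
def ray(p,px):
    K=p["mtx"];d=np.array([(px[0]-K[0,2])/K[0,0],(px[1]-K[1,2])/K[1,1]]);u=d.copy()
    for _ in range(20):u=d/(1+p["k1"]*(u@u))
    R=p["R"];return -R.T@p["t"],R.T@np.array([u[0],u[1],1])
def onz(p,px,z):
    o,d=ray(p,px);return o+d*(z-o[2])/d[2]
def proj(p,X):
    c=p["R"]@np.asarray(X,float)+p["t"];u=c[:2]/c[2];u=u*(1+p["k1"]*(u@u));K=p["mtx"]
    return np.array([K[0,0]*u[0]+K[0,2],K[1,1]*u[1]+K[1,2]])
def tri(p,a,q,b):
    o1,d1=ray(p,a);o2,d2=ray(q,b);A=np.c_[d1,-d2];s=np.linalg.lstsq(A,o2-o1,rcond=None)[0]
    x,y=o1+d1*s[0],o2+d2*s[1];return (x+y)/2,np.linalg.norm(x-y)
E
python3 - <<'E'
from h import *
np.set_printoptions(precision=4,suppress=True)
p=snap("top");q=snap("side")
T=lambda x,y:(100+x/2.4-.3,110+y/2.4-.3)
S=lambda x,y:(110+x/2.4-.3,110+y/2.4-.3)
print("cap",onz(p,T(421,288),.09),onz(q,S(387,180),.09),tri(p,T(421,288),q,S(387,180)))
print("cassR",onz(p,T(540,180),.137),tri(p,T(540,180),q,S(328,258)))
print("cassL",onz(p,T(466,180),.137),tri(p,T(466,180),q,S(404,227)))
print("tray",[onz(p,T(*c),.045)[:2] for c in[(107,155),(278,146),(286,348),(110,356)]])
print("holder",[onz(p,T(*c),.085)[:2] for c in[(641,173),(690,175),(690,299),(638,299)]])
print("railbar ends",onz(p,T(352,188),.085),onz(p,T(575,187),.085))
print("base corners",[onz(p,T(*c),.008)[:2] for c in[(355,235),(571,235)]])
print("gougeback",tri(p,T(685,184),q,S(139,204)),tri(p,T(684,252),q,S(168,252)))
print("box",[onz(p,T(*c),.046)[:2] for c in[(392,265),(452,264),(453,325),(392,326)]])
print("red cup",onz(p,T(580,317),.055),"blue",onz(p,T(618,120),.049),"shaker",onz(p,T(708,126),.096))
E
```

```text
cap [ 0.4191 -0.0031  0.09  ] [ 0.422  -0.0003  0.09  ] (array([ 0.4202, -0.0014,  0.089 ]), np.float64(0.003918008809148668))
cassR [ 0.534  -0.1435  0.137 ] (array([ 0.5354, -0.142 ,  0.1348]), np.float64(0.003746927389906443))
cassL [ 0.5365 -0.0585  0.137 ] (array([ 0.5381, -0.0562,  0.1358]), np.float64(0.005461751914630703))
tray [array([0.6012, 0.3798]), array([0.6064, 0.1686]), array([0.3572, 0.1608]), array([0.3535, 0.372 ])]
holder [array([ 0.5504, -0.269 ]), array([ 0.5462, -0.3271]), array([ 0.3978, -0.3175]), array([ 0.3996, -0.2568])]
railbar ends [0.5421 0.0758 0.085 ] [ 0.5356 -0.1896  0.085 ]
base corners [array([0.4988, 0.0778]), array([ 0.491, -0.191])]
gougeback (array([ 0.4969, -0.2953,  0.2498]), np.float64(0.020715121142455876)) (array([ 0.4498, -0.287 ,  0.1485]), np.float64(0.02988960101237594))
box [array([0.4539, 0.0315]), array([ 0.4531, -0.0411]), array([ 0.3791, -0.04  ]), array([0.38  , 0.0332])]
red cup [ 0.3835 -0.1915  0.055 ] blue [ 0.6259 -0.2509  0.049 ] shaker [ 0.6029 -0.35    0.096 ]
```

```bash
cat >> h.py <<'E'
from scipy.spatial.transform import Rotation as Ro
def down(psi,tilt=0):
    # tool down, x_tool at heading psi; tilt>0: tool z leans toward -x_tool? rotation about tool y
    R=np.array([[np.cos(psi),np.sin(psi),0],[np.sin(psi),-np.cos(psi),0],[0,0,-1]])
    return Ro.from_matrix(R)*Ro.from_rotvec([0,tilt,0])
def plan(wps,clos,start=None):
    """wps: list of (pos,Ro,nrows)"""
    s=sense()
    p,R=(s["tcp_pos"],Ro.from_quat(s["tool_rot"])) if start is None else start
    rows=[]
    for tp,tR,n in wps:
        tp=np.array(tp,float);dR=(R.inv()*tR).as_rotvec();p0=p.copy();R0=R
        for i in range(1,n+1):
            Rt=R0*Ro.from_rotvec(dR*i/n); pt=p0+(tp-p0)*i/n
            d=np.round(R.inv().apply(pt-p),4);w=np.round((R.inv()*Rt).as_rotvec(),3)
            p=p+R.apply(d);R=R*Ro.from_rotvec(w)
            rows.append([clos]+(d+0).tolist()+(w+0).tolist())
    while len(rows)%5: rows.append([clos,0,0,0,0,0,0])
    for i in range(0,len(rows),5): print("["+",".join("["+",".join(f"{v:g}" for v in r)+"]" for r in rows[i:i+5])+"]")
    print("end",p.round(4))
def st():
    s=sense();print("t",s["time"],"p",s["tcp_pos"].round(4),"eul z/tilt",Ro.from_quat(s["tool_rot"]).as_matrix().round(3).tolist(),"F",s["force"].round(1),"w",round(s["width"],4),"j",s["joints"].round(2))
E
python3 - <<'E'
from h import *
plan([((.33,-.40,.32),down(1.0),5),((.42,-.0015,.13),down(np.pi/2),8)],1)
E
```

```text
[[1,0.0295,-0.0306,-0.0177,0,0,-0.12],[1,0.0329,-0.0268,-0.0178,0,0,-0.119],[1,0.0358,-0.0227,-0.0177,0,0,-0.12],[1,0.0383,-0.0183,-0.0178,0,0,-0.12],[1,0.0403,-0.0135,-0.0177,0,0,-0.119]]
[[1,0.048,-0.0175,0.0237,0,0,-0.071],[1,0.0491,-0.014,0.0238,0,0,-0.072],[1,0.05,-0.0104,0.0237,0,0,-0.071],[1,0.0506,-0.0069,0.0238,0,0,-0.072],[1,0.0509,-0.0032,0.0237,0,0,-0.071]]
[[1,0.0511,0.0004,0.0238,0,0,-0.071],[1,0.0509,0.004,0.0237,0,0,-0.072],[1,0.0505,0.0077,0.0238,0,0,-0.071],[1,0,0,0,0,0,0],[1,0,0,0,0,0,0]]
end [ 0.42   -0.0015  0.13  ]
```

apply_moves --pt "1 0.0295 -0.0306 -0.0177 0 0 -0.12" --pt "1 0.0329 -0.0268 -0.0178 0 0 -0.119" --pt "1 0.0358 -0.0227 -0.0177 0 0 -0.12" --pt "1 0.0383 -0.0183 -0.0178 0 0 -0.12" --pt "1 0.0403 -0.0135 -0.0177 0 0 -0.119"

```text
time: 1.72
tcp_pos: [0.3304, -0.3986, 0.3207]
tool_rot: [0.877, 0.481, 0.0, 0.0]
force: [0.5, 0.1, 0.6]
width: 0.0005
```

apply_moves --pt "1 0.048 -0.0175 0.0237 0 0 -0.071" --pt "1 0.0491 -0.014 0.0238 0 0 -0.072" --pt "1 0.05 -0.0104 0.0237 0 0 -0.071" --pt "1 0.0506 -0.0069 0.0238 0 0 -0.072" --pt "1 0.0509 -0.0032 0.0237 0 0 -0.071"

```text
time: 2.35
tcp_pos: [0.3864, -0.1494, 0.2009]
tool_rot: [0.778, 0.628, 0.0, 0.001]
force: [-0.3, 0.0, -0.7]
width: -0.0005
```

apply_moves --pt "1 0.0511 0.0004 0.0238 0 0 -0.071" --pt "1 0.0509 0.004 0.0237 0 0 -0.072" --pt "1 0.0505 0.0077 0.0238 0 0 -0.071" --pt "1 0 0 0 0 0 0" --pt "1 0 0 0 0 0 0"

```text
time: 2.98
tcp_pos: [0.4203, -0.0017, 0.1305]
tool_rot: [0.707, 0.707, 0.0, 0.0]
force: [-0.3, 0.4, -0.2]
width: -0.0001
```

Run:
```python
from h import *
st()
p=snap("side","s1",(110,110,430,340)); p=snap("top","t1",(100,110,430,310))
```

```text
t 2.975 p [ 0.4203 -0.0017  0.1305] eul z/tilt [[-0.0, 1.0, 0.001], [1.0, 0.0, -0.001], [-0.001, 0.001, -1.0]] F [-0.3  0.4 -0.2] w -0.0001 j [-0.28 -0.2   2.21 -0.    1.13 -0.28]
```

View pics/s1.png

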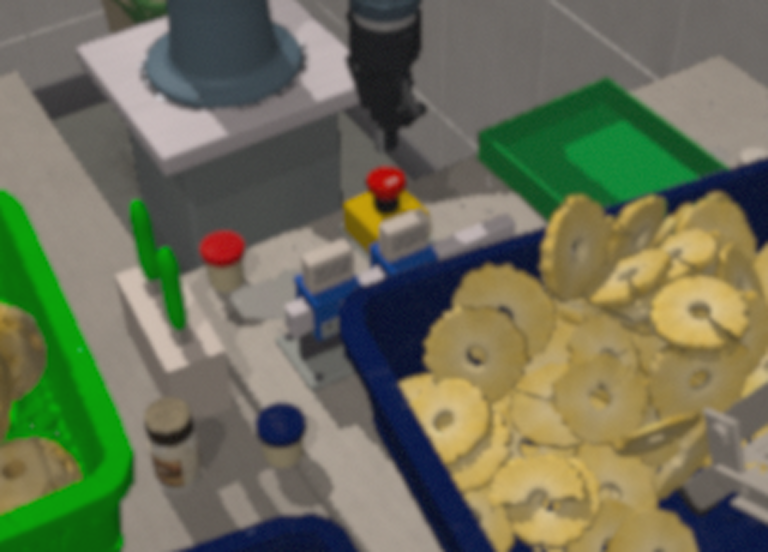

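View pics/t1.png

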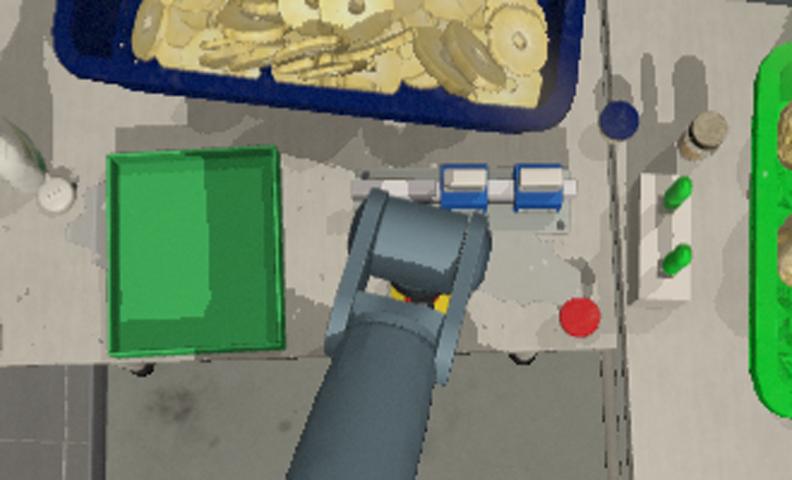

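The finger tip (side view zoomed 392,148) stands above the cap (386,183); the tray hasn't moved. Press now.

apply_moves --pt "1 0 0 0.018 0 0 0" --pt "1 0 0 0.018 0 0 0" --pt "1 0 0 0.004 0 0 0" --pt "1 0 0 0.003 0 0 0" --pt "1 0 0 0.002 0 0 0"

```text
time: 3.7
tcp_pos: [0.4207, -0.0021, 0.0859]
tool_rot: [0.707, 0.707, 0.0, 0.001]
force: [-1.0, -1.6, 4.2]
width: 0.0001
```

apply_moves --pt "1 0 0 0.001 0 0 0" --pt "1 0 0 0.001 0 0 0" --pt "1 0 0 0.0005 0 0 0" --pt "1 0 0 0 0 0 0" --pt "1 0 0 0 0 0 0"

```text
time: 4.32
tcp_pos: [0.4209, -0.0019, 0.0839]
tool_rot: [0.707, 0.707, 0.0, 0.001]
force: [-3.1, -2.2, 10.4]
width: -0.0002
```

apply_moves --pt "1 0 0 0.001 0 0 0" --pt "1 0 0 0.0005 0 0 0" --pt "1 0 0 0 0 0 0" --pt "1 0 0 -0.02 0 0 0" --pt "1 0 0 -0.03 0 0 0"

```text
time: 4.95
tcp_pos: [0.4191, -0.0009, 0.1306]
tool_rot: [0.707, 0.707, -0.0, -0.001]
force: [0.1, -0.5, 0.3]
width: -0.0001
```

Run:
```python
from h import *
st()
# gouge model
p=snap("top");q=snap("side","s2",(140,140,300,260),4.8)
import numpy as np
for x,y in((.512,-.2953),(.436,-.290)):
    for z in(.085,.101,.202): print(x,z,proj(p,(x,y,z)).round(1),proj(q,(x,y,z)).round(1))
print("cap 84/90",proj(q,(.42,-.0015,.084)),proj(q,(.42,-.0015,.09)))
from h import *
```

```text
t 4.95 p [ 0.4191 -0.0009  0.1306] eul z/tilt [[0.0, 1.0, -0.002], [1.0, -0.0, 0.001], [0.001, -0.002, -1.0]] F [ 0.1 -0.5  0.3] w -0.0001 j [-0.27 -0.2   2.21  0.    1.14 -0.27]
0.512 0.085 [376.8 194.7] [184.7 251.2]
0.512 0.101 [377.8 193.6] [183.9 246.5]
0.512 0.202 [384.9 185.9] [178.3 214.9]
0.436 0.085 [376.6 221.1] [173.3 230.8]
0.436 0.101 [377.6 220.3] [172.4 226.2]
0.436 0.202 [384.8 214.5] [166.4 194.7]
cap 84/90 [270.16227188 186.16663636] [270.14915255 184.44411474]
```

View pics/s2.png

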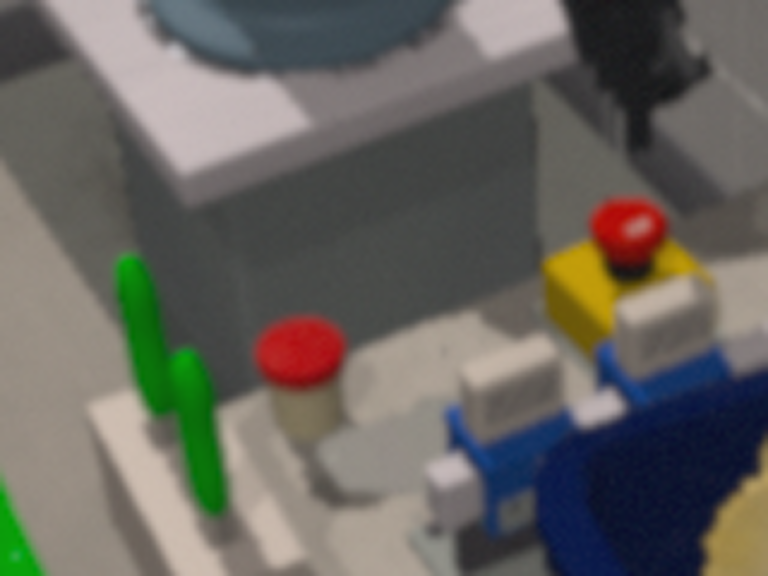

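Run:
```python
from h import *
R=down(-.07,.75);zt=R.as_matrix()[:,2];print(zt)
G=np.array([.436,-.290,.145]);T=G+.015*zt
plan([((.38,-.10,.26),down(.85,.3),5),(T-.1*zt+[0,0,.0],R,5)],-1)
```

```text
[ 0.67996943 -0.04767576 -0.73168887]
[[-1,-0.0197,-0.0083,-0.0253,-0.02,0.057,0.143],[-1,-0.0191,-0.005,-0.0265,-0.021,0.057,0.144],[-1,-0.0181,-0.0017,-0.0276,-0.02,0.057,0.143],[-1,-0.0165,0.0014,-0.0286,-0.02,0.057,0.143],[-1,-0.0145,0.0041,-0.0295,-0.02,0.058,0.143]]
[[-1,-0.0301,0.0243,0.0017,-0.093,0.083,0.161],[-1,-0.0259,0.0286,0.0019,-0.093,0.084,0.16],[-1,-0.0212,0.0321,0.0027,-0.093,0.083,0.161],[-1,-0.0162,0.0349,0.0043,-0.093,0.084,0.16],[-1,-0.0108,0.0366,0.0066,-0.093,0.083,0.161]]
end [ 0.3782 -0.286   0.2072]
```

Run:
```python
from h import *
R=down(-.07,.75);zt=R.as_matrix()[:,2]
G=np.array([.436,-.290,.145]);T=G+.015*zt
plan([((.38,-.10,.26),down(.85,.3),5),(T-.1*zt+[0,0,.0],R,9)],-1)
```

```text
[[-1,-0.0197,-0.0083,-0.0253,-0.02,0.057,0.143],[-1,-0.0191,-0.005,-0.0265,-0.021,0.057,0.144],[-1,-0.0181,-0.0017,-0.0276,-0.02,0.057,0.143],[-1,-0.0165,0.0014,-0.0286,-0.02,0.057,0.143],[-1,-0.0145,0.0041,-0.0295,-0.02,0.058,0.143]]
[[-1,-0.0167,0.0135,0.001,-0.052,0.046,0.089],[-1,-0.0155,0.0148,0.0009,-0.051,0.047,0.089],[-1,-0.0141,0.0162,0.0011,-0.052,0.046,0.09],[-1,-0.0127,0.0172,0.0013,-0.052,0.046,0.089],[-1,-0.0112,0.0183,0.0017,-0.052,0.047,0.089]]
[[-1,-0.0096,0.0191,0.0022,-0.051,0.046,0.089],[-1,-0.008,0.0197,0.0027,-0.052,0.047,0.089],[-1,-0.0063,0.0203,0.0035,-0.052,0.046,0.089],[-1,-0.0048,0.0205,0.0042,-0.051,0.046,0.09],[-1,0,0,0,0,0,0]]
end [ 0.3782 -0.286   0.2072]
```

apply_moves --pt "-1 -0.0197 -0.0083 -0.0253 -0.02 0.057 0.143" --pt "-1 -0.0191 -0.005 -0.0265 -0.021 0.057 0.144" --pt "-1 -0.0181 -0.0017 -0.0276 -0.02 0.057 0.143" --pt "-1 -0.0165 0.0014 -0.0286 -0.02 0.057 0.143" --pt "-1 -0.0145 0.0041 -0.0295 -0.02 0.058 0.143"

```text
time: 5.68
tcp_pos: [0.3782, -0.1001, 0.2571]
tool_rot: [0.902, 0.405, 0.134, -0.065]
force: [0.0, 0.2, 0.5]
width: 0.0849
```

apply_moves --pt "-1 -0.0167 0.0135 0.001 -0.052 0.046 0.089" --pt "-1 -0.0155 0.0148 0.0009 -0.051 0.047 0.089" --pt "-1 -0.0141 0.0162 0.0011 -0.052 0.046 0.09" --pt "-1 -0.0127 0.0172 0.0013 -0.052 0.046 0.089" --pt "-1 -0.0112 0.0183 0.0017 -0.052 0.047 0.089"

```text
time: 6.3
tcp_pos: [0.3772, -0.2035, 0.2266]
tool_rot: [0.948, 0.167, 0.27, -0.022]
force: [-0.7, -0.6, 0.3]
width: 0.0855
```

apply_moves --pt "-1 -0.0096 0.0191 0.0022 -0.051 0.046 0.089" --pt "-1 -0.008 0.0197 0.0027 -0.052 0.047 0.089" --pt "-1 -0.0063 0.0203 0.0035 -0.052 0.046 0.089" --pt "-1 -0.0048 0.0205 0.0042 -0.051 0.046 0.09" --pt "-1 0 0 0 0 0 0"

```text
time: 6.92
tcp_pos: [0.3757, -0.2852, 0.2023]
tool_rot: [0.931, -0.034, 0.362, 0.011]
force: [0.7, 0.0, 0.1]
width: 0.0853
```

Run:
```python
from h import *
st()
R=down(-.07,.75);zt=R.as_matrix()[:,2]
G=np.array([.436,-.290,.145]);T=G+.015*zt
plan([(T,R,4)],-1)
snap("side","s3",(140,100,300,260),3.7)
snap("top","t3",(100,110,430,310))
```

```text
t 6.925 p [ 0.3757 -0.2852  0.2023] eul z/tilt [[0.735, -0.071, 0.674], [-0.055, -0.997, -0.044], [0.675, -0.005, -0.738]] F [0.7 0.  0.1] w 0.0853 j [-1.27 -0.46  2.39  0.8   1.06  0.03]
[[-1,0.0015,0.0002,0.0245,-0.001,0.002,-0.001],[-1,0.0015,0.0002,0.0245,0,0.002,-0.001],[-1,0.0014,0.0002,0.0246,-0.001,0.003,-0.001],[-1,0.0014,0.0002,0.0245,-0.001,0.002,-0.001],[-1,0,0,0,0,0,0]]
end [ 0.4462 -0.2907  0.134 ]
```

View pics/s3.png

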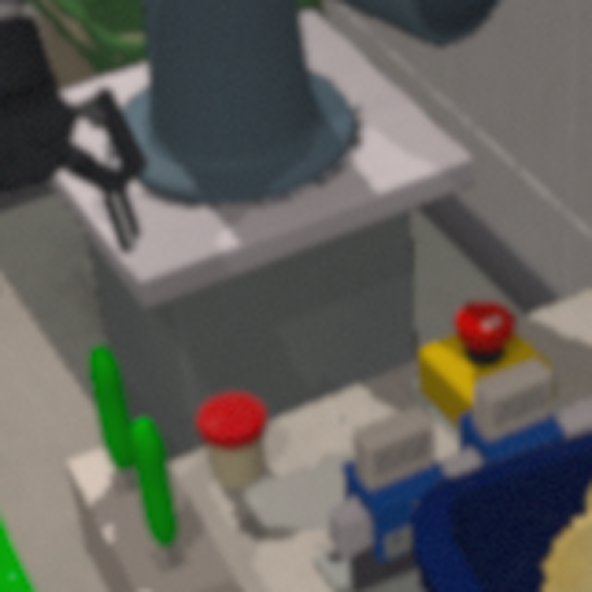

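View pics/t3.png

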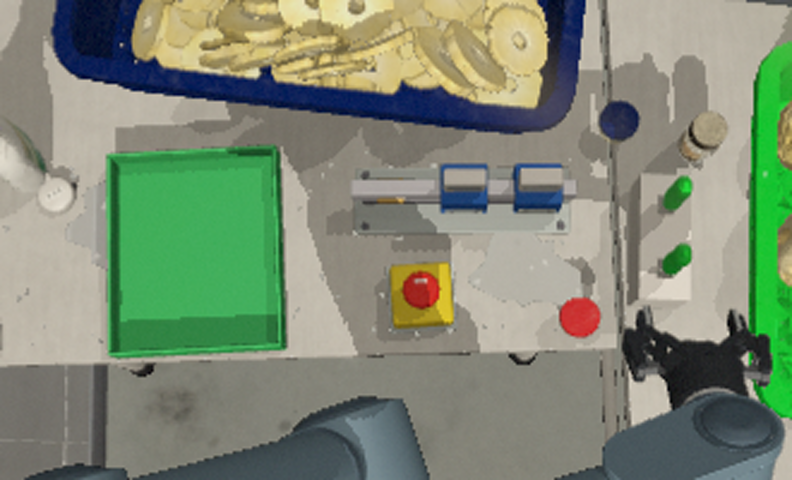

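apply_moves --pt "-1 0.0015 0.0002 0.0245 -0.001 0.002 -0.001" --pt "-1 0.0015 0.0002 0.0245 0 0.002 -0.001" --pt "-1 0.0014 0.0002 0.0246 -0.001 0.003 -0.001" --pt "-1 0.0014 0.0002 0.0245 -0.001 0.002 -0.001" --pt "-1 0 0 0 0 0 0"

```text
time: 7.65
tcp_pos: [0.4476, -0.29, 0.1352]
tool_rot: [0.93, -0.03, 0.366, 0.013]
force: [-0.4, 0.2, 1.0]
width: 0.0855
```

Run:
```python
from h import *
st()
snap("side","s4",(140,140,300,260),4.8)
snap("top","t4",(300,150,430,250),6)
```

```text
t 7.65 p [ 0.4476 -0.29    0.1352] eul z/tilt [[0.73, -0.066, 0.681], [-0.047, -0.998, -0.046], [0.682, 0.002, -0.731]] F [-0.4  0.2  1. ] w 0.0855 j [-1.08 -0.16  2.31  0.95  0.79 -0.08]
```

View pics/s4.png

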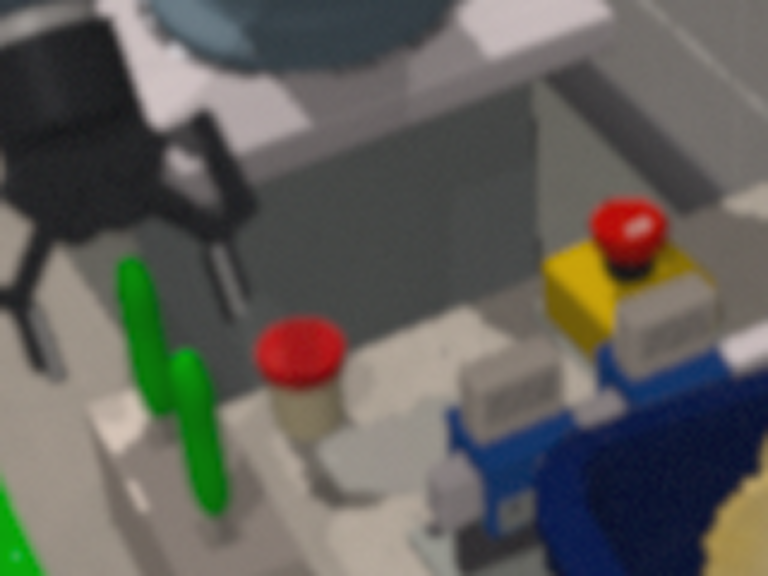

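View pics/t4.png

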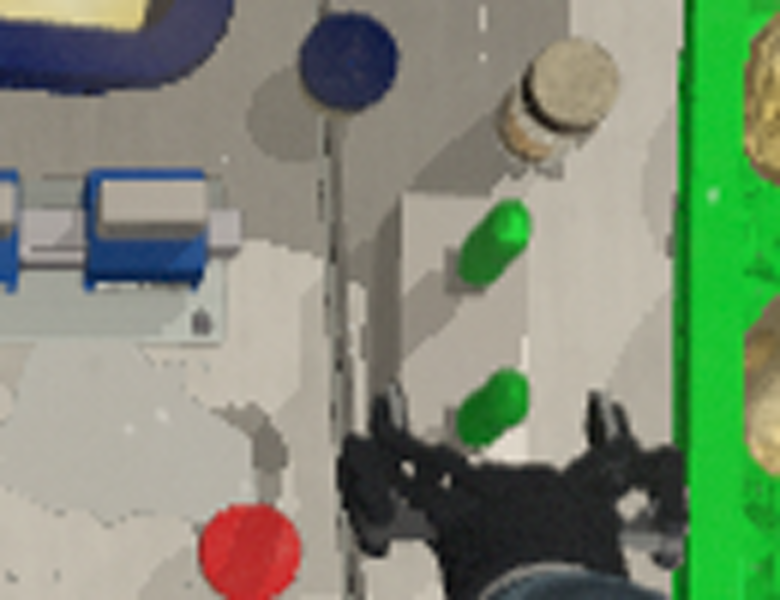

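apply_moves --pt "1 0 0 0 0 0 0" --pt "1 0 0 0 0 0 0" --pt "1 0 0 0 0 0 0" --pt "1 0 0 0 0 0 0" --pt "1 0 0 0 0 0 0" --grip_force 50

```text
time: 8.38
tcp_pos: [0.4472, -0.2916, 0.1366]
tool_rot: [0.929, -0.031, 0.367, 0.014]
force: [-0.6, 0.7, 2.7]
width: 0.0183
```

Run:
```python
from h import *
st()
s=sense();R=Ro.from_quat(s["tool_rot"])
plan([(s["tcp_pos"]+[0,0,.11],R,5)],1)
snap("side","s5",(140,140,300,260),4.8)
```

```text
t 8.375 p [ 0.4472 -0.2916  0.1366] eul z/tilt [[0.728, -0.069, 0.682], [-0.048, -0.998, -0.05], [0.684, 0.003, -0.73]] F [-0.6  0.7  2.7] w 0.0183 j [-1.09 -0.16  2.31  0.95  0.79 -0.08]
[[1,0.015,0.0001,-0.0161,0,0,0],[1,0.0151,0.0001,-0.016,0,0,0],[1,0.015,0,-0.0161,0,0,0],[1,0.0151,0.0001,-0.016,0,0,0],[1,0.015,0.0001,-0.0161,0,0,0]]
end [ 0.4471 -0.2916  0.2466]
```

View pics/s5.png

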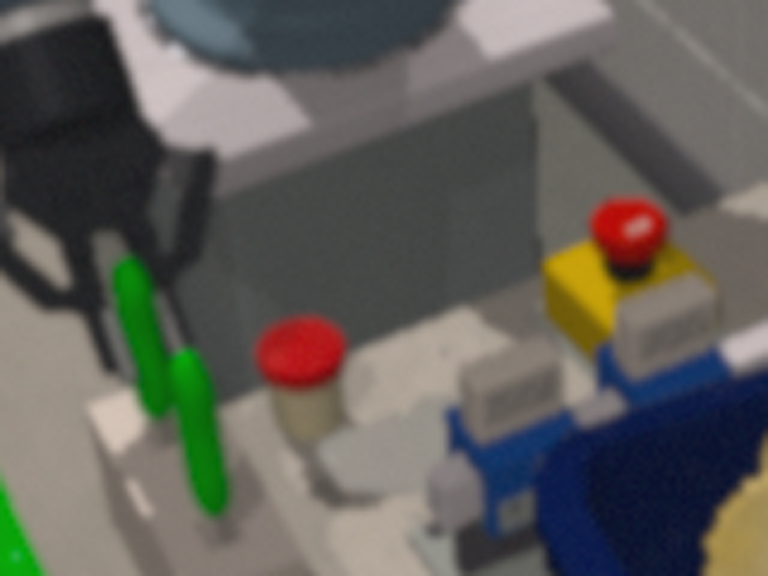

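apply_moves --pt "1 0.015 0 -0.016 0 0 0" --pt "1 0.015 0 -0.016 0 0 0" --pt "1 0.015 0 -0.016 0 0 0" --pt "1 0.015 0 -0.016 0 0 0" --pt "1 0.015 0 -0.016 0 0 0"

```text
time: 9.05
tcp_pos: [0.4469, -0.291, 0.246]
tool_rot: [0.93, -0.032, 0.367, 0.014]
force: [-0.8, 0.8, -1.5]
width: 0.0179
```

Run:
```python
from h import *
st()
s=sense();R=Ro.from_quat(s["tool_rot"])
snap("side","s6",(110,80,300,260),4)
# place: gouge centre (mid of 192) target; grasp offset from gouge mid
# tray: centre/yaw from corners
p=snap("top","t6",(100,110,430,310))
```

```text
t 9.05 p [ 0.4469 -0.291   0.246 ] eul z/tilt [[0.729, -0.069, 0.681], [-0.048, -0.998, -0.05], [0.683, 0.004, -0.731]] F [-0.8  0.8 -1.5] w 0.0179 j [-1.09 -0.36  2.24  0.78  0.97  0.19]
```

View pics/s6.png

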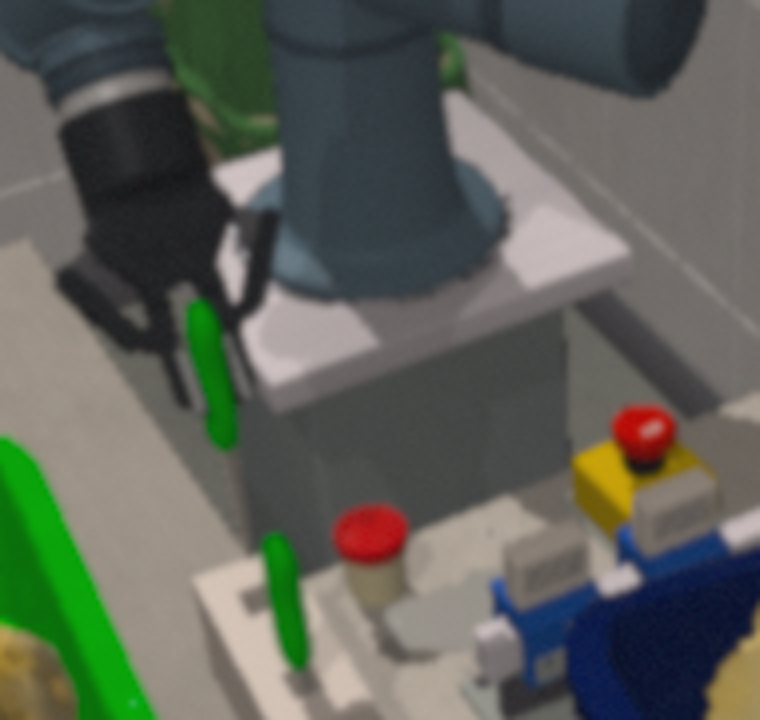

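View pics/t6.png

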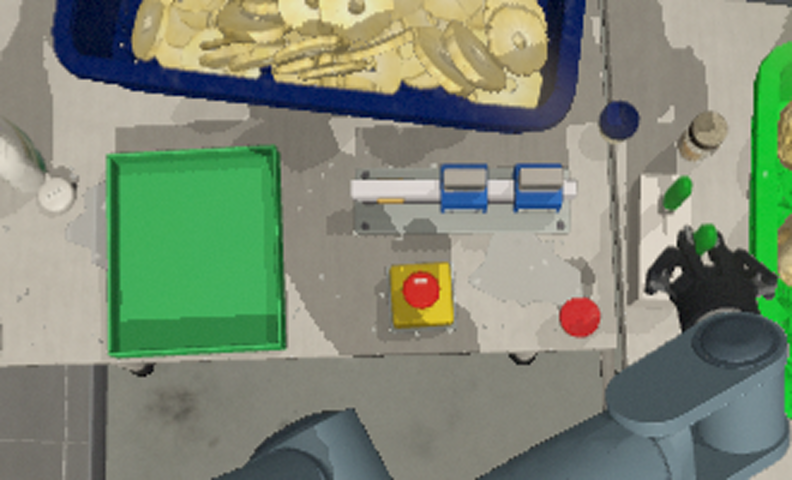

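```bash
cat >> h.py <<'E'
def gplace(tcp,Rg,mid,target_xy,psi,t2,zlow):
    """gouge mid at grasp time & vertical; returns TCP for placing with lowest point of gouge at zlow"""
    off=Rg.inv().apply(np.array(mid)-tcp); ax=Rg.inv().apply([0,0,1])
    R=down(psi,t2); a=R.apply(ax); 
    low=[]
    for y,h in((-96,8),(-5,13),(96,13)): low.append(y/1e3*a[2]-h/1e3*np.hypot(a[0],a[1]))
    m=np.array([*target_xy,zlow-min(low)])
    T=m-R.apply(off); fl=T[2]-.011*abs(np.sin(t2))
    print("axis",a.round(3),"mid",m.round(4),"TCP",T.round(4),"fingerlow",round(fl,4))
    return T,R
E
python3 - <<'E'
from h import *
s=sense();Rg=Ro.from_quat(s["tool_rot"])
c=np.array([.4796,.2703]);ya=.027
loc=lambda x,y:c+[x*np.cos(ya)-y*np.sin(ya),x*np.sin(ya)+y*np.cos(ya)]
for t2 in(-.55,-.65,-.75):
    T,R=gplace(np.array([.447,-.2912,.136]),Rg,(.436,-.290,.106),loc(0,.055),ya,t2,.007)
T,R=gplace(np.array([.447,-.2912,.136]),Rg,(.436,-.290,.106),loc(0,.055),ya,-.65,.007)
plan([((.42,-.15,.33),down(-.02,.5),4),((.46,.12,.34),down(0,-.1),6),(T+[0,0,.1],R,5),(T+[0,0,.03],R,2)],1)
E
```

```text
axis [0.965 0.018 0.263] mid [0.4781 0.3253 0.04  ] TCP [0.51   0.3255 0.0372] fingerlow 0.0314
axis [0.986 0.018 0.165] mid [0.4781 0.3253 0.0308] TCP [0.5095 0.3254 0.0248] fingerlow 0.0182
axis [0.998 0.019 0.066] mid [0.4781 0.3253 0.0213] TCP [0.5088 0.3254 0.0123] fingerlow 0.0048
axis [0.986 0.018 0.165] mid [0.4781 0.3253 0.0308] TCP [0.5095 0.3254 0.0248] fingerlow 0.0182
[[1,0.0073,-0.0348,-0.0215,0.009,-0.064,-0.009],[1,0.0063,-0.035,-0.0216,0.009,-0.063,-0.009],[1,0.0053,-0.0351,-0.0217,0.009,-0.064,-0.008],[1,0.0041,-0.0353,-0.0216,0.009,-0.063,-0.009],[1,0.0058,-0.0451,0.0013,0.001,-0.1,-0.003]]
[[1,0.0061,-0.0451,0.0008,0,-0.1,-0.004],[1,0.0063,-0.0451,0.0001,0.001,-0.1,-0.003],[1,0.0065,-0.0451,-0.0004,0,-0.1,-0.003],[1,0.0065,-0.045,-0.0011,0.001,-0.1,-0.004],[1,0.0065,-0.045,-0.0017,0.001,-0.1,-0.003]]
[[1,0.0141,-0.0411,0.0418,-0.002,-0.11,-0.005],[1,0.0189,-0.0411,0.04,-0.002,-0.11,-0.005],[1,0.0233,-0.041,0.0375,-0.002,-0.11,-0.005],[1,0.0275,-0.041,0.0347,-0.002,-0.11,-0.005],[1,0.0313,-0.0409,0.0313,-0.002,-0.11,-0.005]]
[[1,0.0212,0,0.0279,0,0,0],[1,0.0212,0,0.0279,0,0,0],[1,0,0,0,0,0,0],[1,0,0,0,0,0,0],[1,0,0,0,0,0,0]]
end [0.5095 0.3254 0.0548]
```

apply_moves --pt "1 0.0073 -0.0348 -0.0215 0.009 -0.064 -0.009" --pt "1 0.0063 -0.035 -0.0216 0.009 -0.063 -0.009" --pt "1 0.0053 -0.0351 -0.0217 0.009 -0.064 -0.008" --pt "1 0.0041 -0.0353 -0.0216 0.009 -0.063 -0.009" --pt "1 0.0058 -0.0451 0.0013 0.001 -0.1 -0.003"

```text
time: 9.78
tcp_pos: [0.4258, -0.1042, 0.3307]
tool_rot: [0.98, -0.01, 0.197, 0.001]
force: [1.1, 0.6, -1.7]
width: 0.0181
```

apply_moves --pt "1 0.0061 -0.0451 0.0008 0 -0.1 -0.004" --pt "1 0.0063 -0.0451 0.0001 0.001 -0.1 -0.003" --pt "1 0.0065 -0.0451 -0.0004 0 -0.1 -0.003" --pt "1 0.0065 -0.045 -0.0011 0.001 -0.1 -0.004" --pt "1 0.0065 -0.045 -0.0017 0.001 -0.1 -0.003"

```text
time: 10.4
tcp_pos: [0.4595, 0.1225, 0.338]
tool_rot: [0.999, 0.001, -0.053, -0.002]
force: [-0.1, -0.4, -1.0]
width: 0.0179
```

apply_moves --pt "1 0.0141 -0.0411 0.0418 -0.002 -0.11 -0.005" --pt "1 0.0189 -0.0411 0.04 -0.002 -0.11 -0.005" --pt "1 0.0233 -0.041 0.0375 -0.002 -0.11 -0.005" --pt "1 0.0275 -0.041 0.0347 -0.002 -0.11 -0.005" --pt "1 0.0313 -0.0409 0.0313 -0.002 -0.11 -0.005"

```text
time: 11.02
tcp_pos: [0.5084, 0.3283, 0.122]
tool_rot: [0.947, 0.014, -0.322, 0.002]
force: [1.0, -1.6, -0.1]
width: 0.0179
```

Run:
```python
from h import *
st()
snap("side","s7",(200,60,460,260),3)
snap("top","t7",(100,110,430,310))
```

```text
t 11.025 p [0.5084 0.3283 0.122 ] eul z/tilt [[0.792, 0.027, -0.61], [0.025, -1.0, -0.013], [-0.61, -0.005, -0.792]] F [ 1.  -1.6 -0.1] w 0.0179 j [0.31 0.61 1.38 0.18 1.78 1.83]
```

View pics/s7.png

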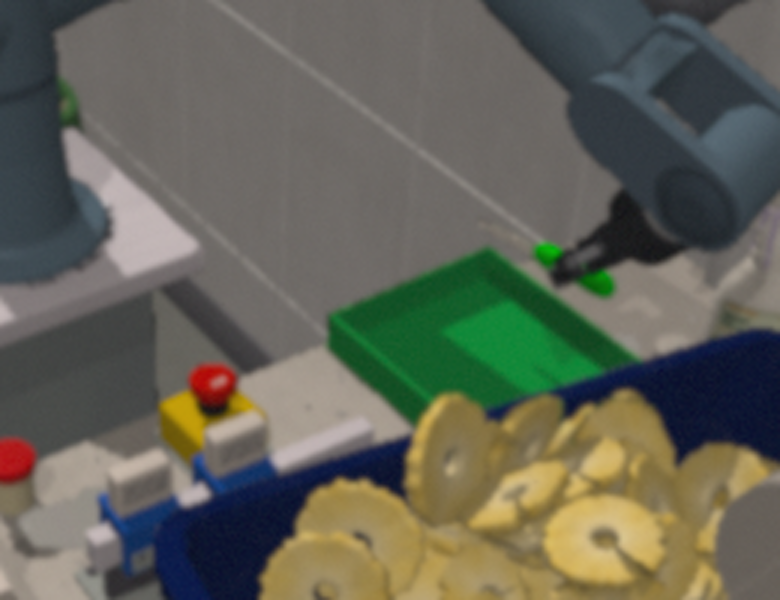

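View pics/t7.png

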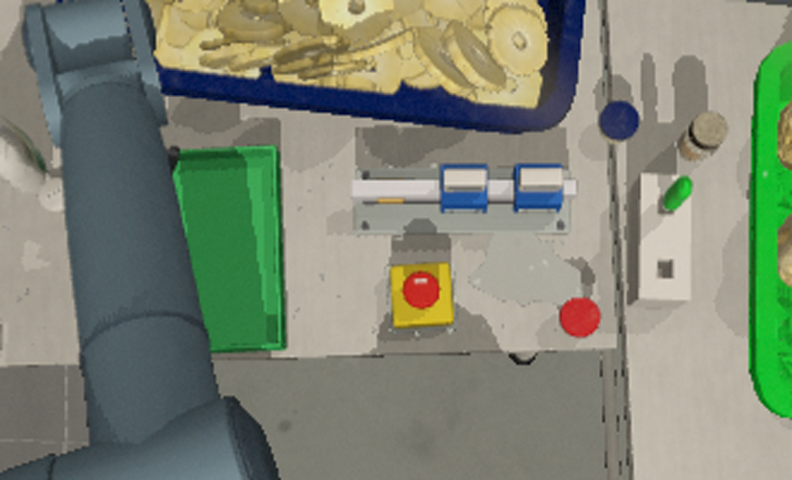

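Run:
```python
from h import *
T=np.array([.5095,.3254,.0248]);R=down(.027,-.65)
plan([(T+[0,0,.03],R,4),(T+[0,0,.002],R,4)],1)
```

```text
[[1,0.0098,0.0006,0.0096,0.001,0.006,0],[1,0.0097,0.0006,0.0097,0,0.007,0.001],[1,0.0097,0.0006,0.0097,0.001,0.006,0],[1,0.0096,0.0006,0.0098,0,0.007,0],[1,0.0042,0,0.0056,0,0,0]]
[[1,0.0043,0,0.0056,0,0,0],[1,0.0042,0,0.0055,0,0,0],[1,0.0043,0,0.0056,0,0,0],[1,0,0,0,0,0,0],[1,0,0,0,0,0,0]]
end [0.5095 0.3254 0.0268]
```

apply_moves --pt "1 0.0098 0.0006 0.0096 0.001 0.006 0" --pt "1 0.0097 0.0006 0.0097 0 0.007 0.001" --pt "1 0.0097 0.0006 0.0097 0.001 0.006 0" --pt "1 0.0096 0.0006 0.0098 0 0.007 0" --pt "1 0.0042 0 0.0056 0 0 0"

```text
time: 11.75
tcp_pos: [0.5165, 0.3249, 0.0635]
tool_rot: [0.951, 0.012, -0.308, 0.001]
force: [-1.1, 0.1, -0.7]
width: 0.0179
```

apply_moves --pt "1 0.0043 0 0.0056 0 0 0" --pt "1 0.0042 0 0.0055 0 0 0" --pt "1 0.0043 0 0.0056 0 0 0" --pt "1 0 0 0 0 0 0" --pt "1 0 0 0 0 0 0"

```text
time: 12.38
tcp_pos: [0.5173, 0.3254, 0.0429]
tool_rot: [0.951, 0.013, -0.308, 0.001]
force: [1.2, 0.1, -0.8]
width: 0.0182
```

Run:
```python
from h import *
st()
snap("side","s8",(250,100,450,250),4)
```

```text
t 12.375 p [0.5173 0.3254 0.0429] eul z/tilt [[0.81, 0.025, -0.585], [0.023, -1.0, -0.01], [-0.586, -0.006, -0.811]] F [ 1.2  0.1 -0.8] w 0.0182 j [0.31 0.71 1.38 0.17 1.65 1.81]
```

View pics/s8.png

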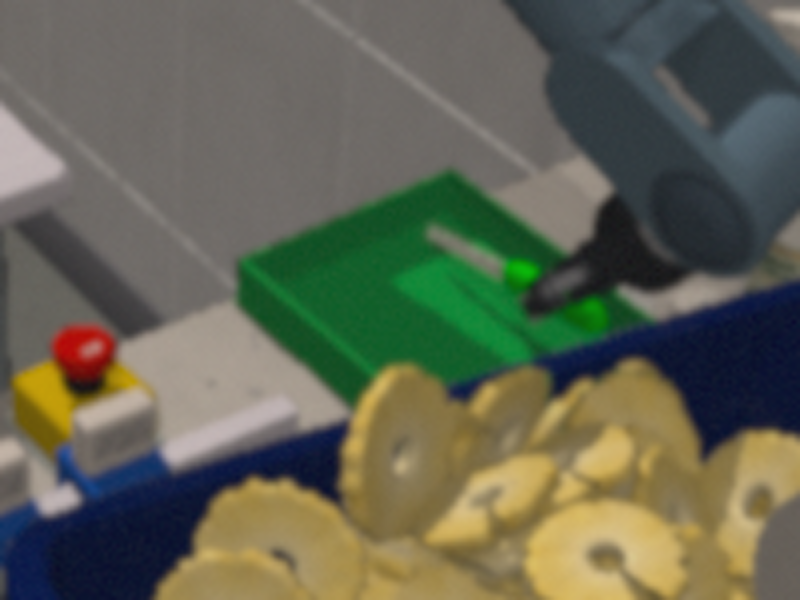

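Run:
```python
from h import *
st()
s=sense()
Rg=down(-.07,.752)
c=np.array([.4796,.2703]);ya=.027
loc=lambda x,y:c+[x*np.cos(ya)-y*np.sin(ya),x*np.sin(ya)+y*np.cos(ya)]
T,R=gplace(np.array([.447,-.2912,.136]),Rg,(.436,-.290,.106),loc(0,.055),ya,-.65,.007)
plan([(T+[0,0,.001],R,5)],1)
```

```text
t 12.425 p [0.5174 0.3255 0.043 ] eul z/tilt [[0.811, 0.025, -0.585], [0.024, -1.0, -0.01], [-0.585, -0.006, -0.811]] F [ 0.4  1.3 -0.5] w 0.018 j [0.31 0.71 1.38 0.17 1.65 1.81]
axis [0.985 0.027 0.168] mid [0.4781 0.3253 0.031 ] TCP [0.5095 0.3257 0.0252] fingerlow 0.0185
[[1,0.0007,-0.0001,0.0037,-0.001,-0.005,0],[1,0.0007,0,0.0036,-0.001,-0.005,0.001],[1,0.0007,-0.0001,0.0037,-0.002,-0.005,0],[1,0.0008,-0.0001,0.0036,-0.001,-0.005,0],[1,0.0008,-0.0001,0.0036,-0.001,-0.005,0.001]]
end [0.5096 0.3257 0.0262]
```

apply_moves --pt "1 0.001 0 0.004 -0.001 -0.005 0" --pt "1 0.001 0 0.004 -0.001 -0.005 0" --pt "1 0.001 0 0.003 -0.001 -0.005 0" --pt "1 0 0 0.003 -0.001 -0.005 0" --pt "1 0 0 0.003 -0.001 -0.005 0"

```text
time: 13.05
tcp_pos: [0.5094, 0.3252, 0.0271]
tool_rot: [0.947, 0.013, -0.32, 0.004]
force: [0.3, 0.2, -1.0]
width: 0.0181
```

Run:
```python
from h import *
st()
snap("side","s9",(250,100,450,250),4)
st()
```

```text
t 13.05 p [0.5094 0.3252 0.0271] eul z/tilt [[0.795, 0.028, -0.606], [0.023, -1.0, -0.015], [-0.606, -0.002, -0.795]] F [ 0.3  0.2 -1. ] w 0.0181 j [0.31 0.74 1.38 0.17 1.65 1.81]
t 13.1 p [0.509  0.3252 0.0267] eul z/tilt [[0.795, 0.028, -0.607], [0.023, -1.0, -0.016], [-0.607, -0.002, -0.795]] F [-0.2 -0.4 -1.6] w 0.0179 j [0.31 0.74 1.39 0.17 1.65 1.81]
```

View pics/s9.png

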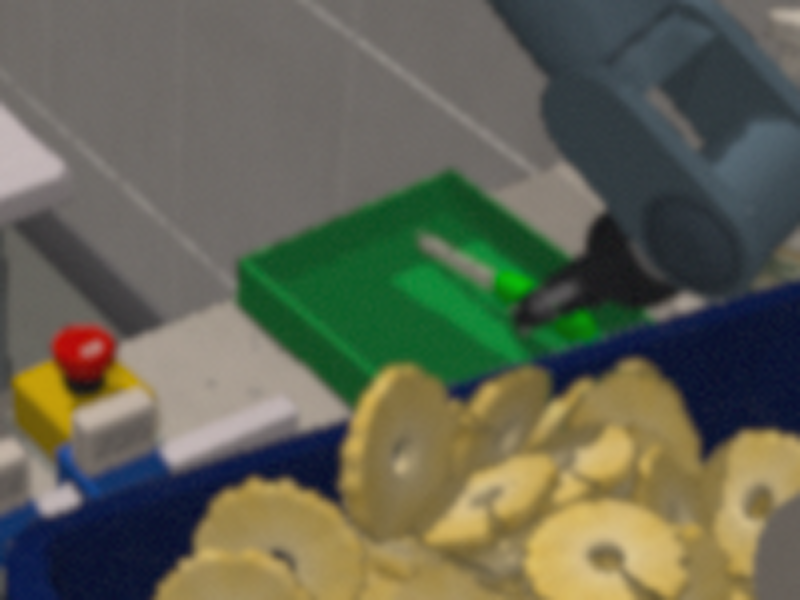

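apply_moves --pt "1 0 0 0.002 0 0 0" --pt "1 0 0 0 0 0 0" --pt "0.1 0 0 0 0 0 0" --pt "0.1 0 0 0 0 0 0" --pt "0.1 0 0 0 0 0 0"

```text
time: 13.72
tcp_pos: [0.5085, 0.3252, 0.0258]
tool_rot: [0.947, 0.013, -0.319, 0.004]
force: [-0.5, 1.2, -0.1]
width: 0.0384
```

apply_moves --pt "0.1 0 0 -0.01 0 0 0" --pt "0.1 0 0 -0.02 0 0 0" --pt "0.1 0 0 -0.04 0 0 0" --pt "0.1 0 0 -0.05 0 0 0" --pt "0.1 0 0 -0.03 0 0 0"

```text
time: 14.35
tcp_pos: [0.6022, 0.3276, 0.1494]
tool_rot: [0.948, 0.013, -0.317, 0.003]
force: [-0.5, 0.4, 0.0]
width: 0.0385
```

Run:
```python
from h import *
st()
snap("side","s10",(250,100,450,250),4)
```

```text
t 14.35 p [0.6022 0.3276 0.1494] eul z/tilt [[0.799, 0.027, -0.601], [0.024, -1.0, -0.014], [-0.601, -0.003, -0.799]] F [-0.5  0.4  0. ] w 0.0385 j [0.28 0.76 1.1  0.16 1.91 1.82]
```

View pics/s10.png

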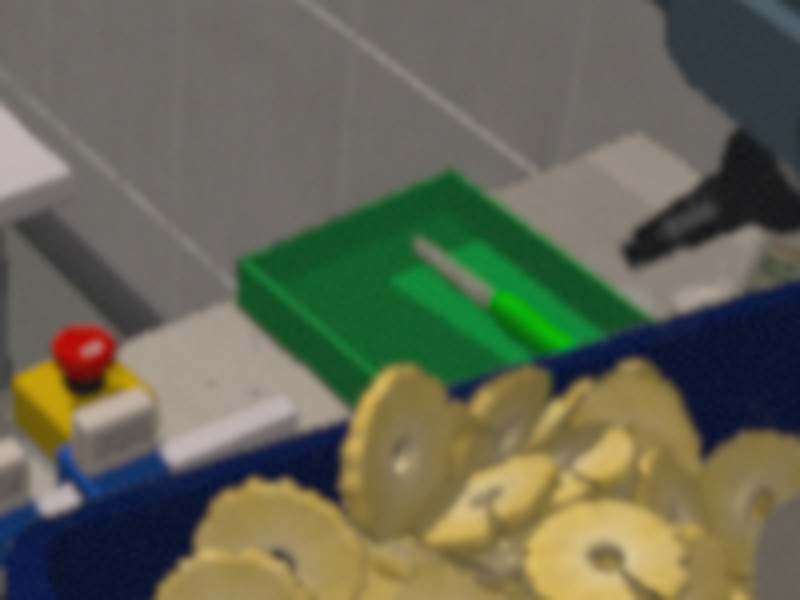

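Run:
```python
from h import *
R=down(-.07,.75);zt=R.as_matrix()[:,2]
G=np.array([.512,-.2953,.145]);T=G+.015*zt
plan([((.46,.12,.3),down(0,-.1),5),((.40,-.15,.30),down(-.02,.5),5),(T-.1*zt,R,5)],-1)
print(T)
```

```text
[[-1,-0.0418,0.0406,-0.0059,0.001,0.108,0.005],[-1,-0.0408,0.0408,-0.0105,0.001,0.108,0.006],[-1,-0.0391,0.0411,-0.0148,0.001,0.108,0.005],[-1,-0.0371,0.0412,-0.019,0.001,0.108,0.005],[-1,-0.0346,0.0414,-0.0229,0.001,0.108,0.006]]
[[-1,-0.0119,0.054,0.0012,-0.001,0.12,0.004],[-1,-0.0118,0.0541,-0.0001,0,0.12,0.004],[-1,-0.0114,0.054,-0.0016,-0.001,0.12,0.004],[-1,-0.011,0.0542,-0.0029,-0.001,0.12,0.004],[-1,-0.0104,0.0542,-0.004,0,0.119,0.004]]
[[-1,0.0011,0.028,0.0217,-0.006,0.05,0.008],[-1,0.0003,0.0279,0.022,-0.006,0.05,0.008],[-1,-0.0006,0.0278,0.0221,-0.006,0.05,0.008],[-1,-0.0015,0.0276,0.0222,-0.006,0.05,0.008],[-1,-0.0024,0.0276,0.0223,-0.006,0.05,0.008]]
end [ 0.4542 -0.2913  0.2072]
[ 0.52219954 -0.29601514  0.13402467]
```

apply_moves --pt "0.1 -0.0418 0.0406 -0.0059 0.001 0.108 0.005" --pt "-1 -0.0408 0.0408 -0.0105 0.001 0.108 0.006" --pt "-1 -0.0391 0.0411 -0.0148 0.001 0.108 0.005" --pt "-1 -0.0371 0.0412 -0.019 0.001 0.108 0.005" --pt "-1 -0.0346 0.0414 -0.0229 0.001 0.108 0.006"

```text
time: 15.02
tcp_pos: [0.4557, 0.1189, 0.2968]
tool_rot: [0.999, 0.0, -0.053, 0.002]
force: [0.8, -1.3, 2.1]
width: 0.0854
```

apply_moves --pt "-1 -0.0119 0.054 0.0012 -0.001 0.12 0.004" --pt "-1 -0.0118 0.0541 -0.0001 0 0.12 0.004" --pt "-1 -0.0114 0.054 -0.0016 -0.001 0.12 0.004" --pt "-1 -0.011 0.0542 -0.0029 -0.001 0.12 0.004" --pt "-1 -0.0104 0.0542 -0.004 0 0.119 0.004"

```text
time: 15.65
tcp_pos: [0.3963, -0.1512, 0.2977]
tool_rot: [0.97, -0.008, 0.245, 0.005]
force: [0.5, -0.5, -1.4]
width: 0.0852
```

apply_moves --pt "-1 0.0011 0.028 0.0217 -0.006 0.05 0.008" --pt "-1 0.0003 0.0279 0.022 -0.006 0.05 0.008" --pt "-1 -0.0006 0.0278 0.0221 -0.006 0.05 0.008" --pt "-1 -0.0015 0.0276 0.0222 -0.006 0.05 0.008" --pt "-1 -0.0024 0.0276 0.0223 -0.006 0.05 0.008"

```text
time: 16.27
tcp_pos: [0.4504, -0.2927, 0.2037]
tool_rot: [0.932, -0.031, 0.362, 0.015]
force: [-0.2, -0.2, -0.5]
width: 0.0856
```

Run:
```python
from h import *
snap("side","s11",(110,80,300,260),4);snap("top","t11",(100,110,430,310))
st()
R=down(-.07,.75);zt=R.as_matrix()[:,2]
G=np.array([.512,-.2953,.145]);T=G+.015*zt
plan([(T,R,4)],-1)
```

```text
t 16.375 p [ 0.4492 -0.2921  0.2007] eul z/tilt [[0.74, -0.071, 0.669], [-0.053, -0.997, -0.047], [0.671, -0.0, -0.741]] F [0.6 0.5 0.1] w 0.0853 j [-1.08 -0.28  2.26  0.81  0.9   0.12]
[[-1,0.0023,-0.0003,0.0246,0,0.004,0],[-1,0.0023,-0.0003,0.0246,0,0.003,0],[-1,0.0022,-0.0003,0.0247,0,0.004,-0.001],[-1,0.0021,-0.0003,0.0246,0,0.003,0],[-1,0,0,0,0,0,0]]
end [ 0.5222 -0.296   0.1341]
```

View pics/t11.png

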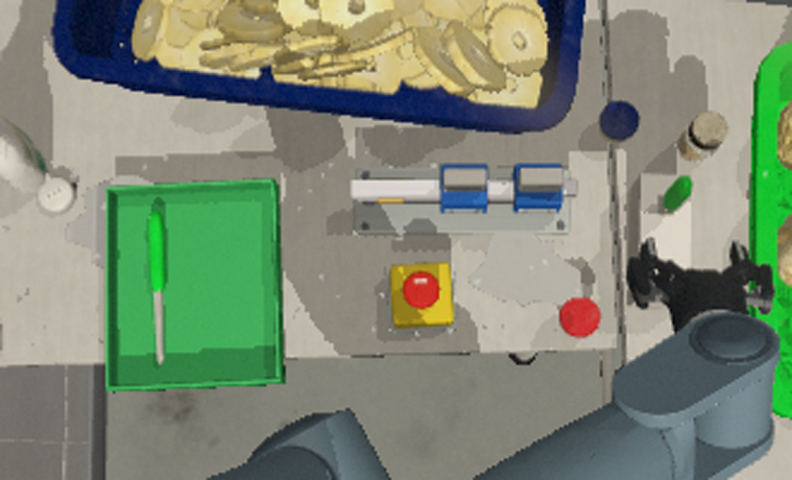

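The tray has been knocked about 45 mm toward the robot (its corners now at zoomed 107,190 / 278,180 / 284,380 / 107,388), with gouge 1 still inside. The gripper is lined up for gouge 2, so I continue.

apply_moves --pt "-1 0.0023 -0.0003 0.0246 0 0.004 0" --pt "-1 0.0023 -0.0003 0.0246 0 0.003 0" --pt "-1 0.0022 -0.0003 0.0247 0 0.004 -0.001" --pt "-1 0.0021 -0.0003 0.0246 0 0.003 0" --pt "-1 0 0 0 0 0 0"

```text
time: 17.0
tcp_pos: [0.5238, -0.2943, 0.1371]
tool_rot: [0.93, -0.03, 0.367, 0.014]
force: [0.5, 0.1, 0.1]
width: 0.0852
```

apply_moves --pt "1 0 0 0 0 0 0" --pt "1 0 0 0 0 0 0" --pt "1 0 0 0 0 0 0" --pt "1 0 0 0 0 0 0" --pt "1 0 0 0 0 0 0"

```text
time: 17.62
tcp_pos: [0.5236, -0.2958, 0.1377]
tool_rot: [0.929, -0.031, 0.368, 0.015]
force: [-0.8, 0.8, 3.7]
width: 0.0179
```

Run:
```python
from h import *
st()
snap("side","s12",(110,80,300,260),4)
p=snap("top","t12",(110,150,250,280),5.5)
```

```text
t 17.625 p [ 0.5236 -0.2958  0.1377] eul z/tilt [[0.728, -0.068, 0.682], [-0.046, -0.998, -0.05], [0.684, 0.005, -0.729]] F [-0.8  0.8  3.7] w 0.0179 j [-0.93 -0.    2.16  0.96  0.68  0.02]
```

View pics/s12.png

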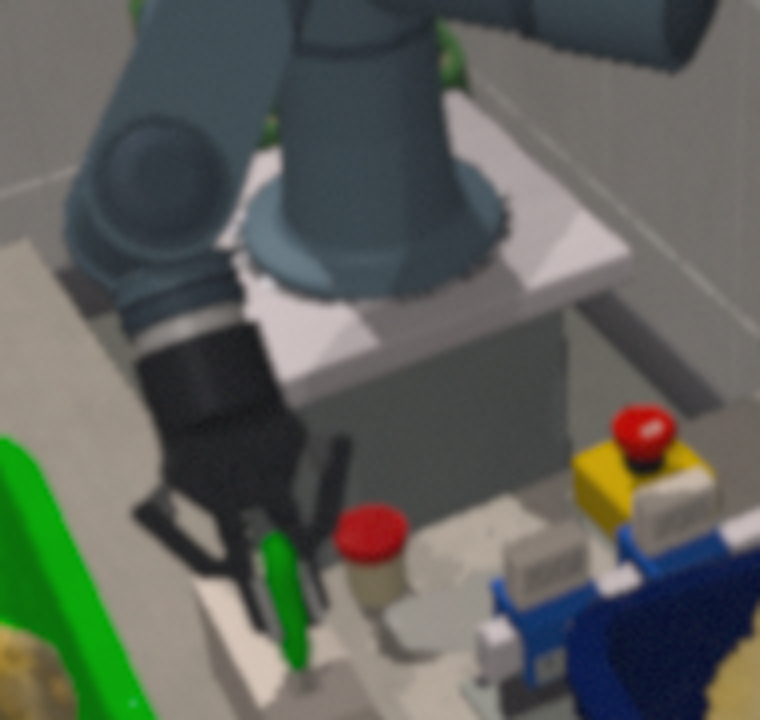

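View pics/t12.png

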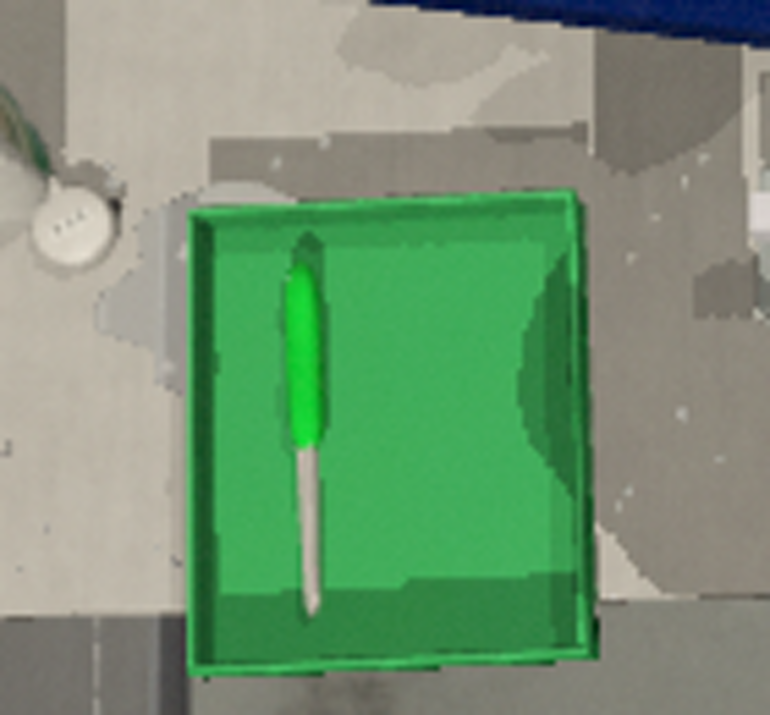

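apply_moves --pt "1 0.015 0 -0.016 0 0 0" --pt "1 0.015 0 -0.016 0 0 0" --pt "1 0.015 0 -0.016 0 0 0" --pt "1 0.015 0 -0.016 0 0 0" --pt "1 0.015 0 -0.016 0 0 0"

```text
time: 18.35
tcp_pos: [0.5231, -0.2948, 0.2465]
tool_rot: [0.93, -0.031, 0.367, 0.014]
force: [-0.9, -0.3, -0.4]
width: 0.0178
```

Run:
```python
from h import *
p=snap("top","t13",(110,150,250,280),5.5)
Z=lambda x,y:(110+x/5.5-.4,150+y/5.5-.4)
C=np.array([onz(p,Z(*c),.045)[:2] for c in[(189,213),(578,192),(597,657),(190,675)]]);print(C.round(4))
c=C.mean(0)
e=(C[0]-C[3]+C[1]-C[2]);f=(C[0]-C[1]+C[3]-C[2]);print("c",c,"yaws",np.arctan2(e[1],e[0]),np.arctan2(-f[0],f[1]),np.linalg.norm(e)/2,np.linalg.norm(f)/2)
ya=np.arctan2(e[1],e[0])*.55+np.arctan2(-f[0],f[1])*.45
def L(w):
    d=w[:2]-c;return np.array([d[0]*np.cos(ya)+d[1]*np.sin(ya),-d[0]*np.sin(ya)+d[1]*np.cos(ya)])
print("gouge1 end,tip local",L(onz(p,Z(305,262),.016)),L(onz(p,Z(312,615),.012)))
print("ya",ya)
loc=lambda x,y:c+[x*np.cos(ya)-y*np.sin(ya),x*np.sin(ya)+y*np.cos(ya)]
Rg=down(-.07,.752)
st()
T,R=gplace(np.array([.5236,-.2958,.137]),Rg,(.512,-.2953,.106),loc(0,.0),ya,-.65,.007)
plan([((.44,-.15,.33),down(-.02,.5),4),((.46,.08,.34),down(0,-.1),6),(T+[0,0,.1],R,6)],1)
```

```text
[[0.5587 0.3801]
 [0.5641 0.1714]
 [0.3162 0.1632]
 [0.3127 0.3754]]
c [0.43794396 0.27250047] yaws 0.026105574718904064 0.021177982202185135 0.24704497429691935 0.21047389978520786
gouge1 end,tip local [0.09928077 0.04906167] [-0.09217318  0.04888446]
ya 0.023888158086380548
t 18.4 p [ 0.5242 -0.296   0.2505] eul z/tilt [[0.726, -0.068, 0.684], [-0.044, -0.998, -0.053], [0.686, 0.008, -0.728]] F [ 2.  -0.8  2.4] w 0.0179 j [-0.93 -0.19  2.1   0.77  0.84  0.29]
axis [0.986 0.024 0.168] mid [0.4379 0.2725 0.031 ] TCP [0.4704 0.2736 0.0248] fingerlow 0.0181
[[1,-0.0033,-0.0348,-0.0308,0.009,-0.064,-0.009],[1,-0.0049,-0.0352,-0.0302,0.009,-0.064,-0.008],[1,-0.0065,-0.0354,-0.0295,0.008,-0.064,-0.009],[1,-0.0081,-0.0357,-0.0288,0.009,-0.063,-0.008],[1,0.0031,-0.0384,-0.0002,0.001,-0.1,-0.003]]
[[1,0.0031,-0.0384,-0.0005,0,-0.1,-0.004],[1,0.0032,-0.0384,-0.0009,0.001,-0.1,-0.003],[1,0.0032,-0.0383,-0.0011,0.001,-0.1,-0.003],[1,0.0033,-0.0384,-0.0014,0,-0.1,-0.004],[1,0.0032,-0.0383,-0.0017,0.001,-0.1,-0.003]]
[[1,0.0053,-0.0323,0.0355,-0.001,-0.092,-0.004],[1,0.0087,-0.0323,0.0349,-0.002,-0.091,-0.003],[1,0.0118,-0.0323,0.0338,-0.001,-0.092,-0.004],[1,0.0151,-0.0323,0.0326,-0.002,-0.092,-0.004],[1,0.0181,-0.0323,0.031,-0.001,-0.092,-0.004]]
[[1,0.0211,-0.0322,0.0291,-0.002,-0.091,-0.004],[1,0,0,0,0,0,0],[1,0,0,0,0,0,0],[1,0,0,0,0,0,0],[1,0,0,0,0,0,0]]
end [0.4705 0.2736 0.1248]
```

Run:
```python
from h import *
ya=.024;c=np.array([.438,.2725])
loc=lambda x,y:c+[x*np.cos(ya)-y*np.sin(ya),x*np.sin(ya)+y*np.cos(ya)]
Rg=down(-.07,.752)
T,R=gplace(np.array([.5236,-.2958,.137]),Rg,(.512,-.2953,.106),loc(0,-.005),ya,-.65,.007)
plan([((.44,-.15,.33),down(-.02,.5),4),((.46,.08,.34),down(0,-.1),6),(T+[0,0,.1],R,6),(T+[0,0,.04],R,4)],1,(np.array([.5231,-.2948,.2465]),down(-.07,.752)))
```

```text
axis [0.986 0.024 0.168] mid [0.4381 0.2675 0.031 ] TCP [0.4706 0.2686 0.0248] fingerlow 0.0181
[[1,-0.0027,-0.0347,-0.0311,0.007,-0.063,-0.01],[1,-0.0044,-0.0349,-0.0307,0.008,-0.063,-0.01],[1,-0.0058,-0.0352,-0.0301,0.007,-0.063,-0.01],[1,-0.0074,-0.0355,-0.0294,0.007,-0.063,-0.011],[1,0.0031,-0.0384,-0.0002,0.001,-0.1,-0.003]]
[[1,0.0031,-0.0384,-0.0005,0,-0.1,-0.004],[1,0.0032,-0.0383,-0.0009,0.001,-0.1,-0.003],[1,0.0033,-0.0384,-0.0011,0.001,-0.1,-0.003],[1,0.0032,-0.0383,-0.0014,0.001,-0.1,-0.003],[1,0.0032,-0.0384,-0.0017,0,-0.1,-0.004]]
[[1,0.0054,-0.0314,0.0355,-0.001,-0.092,-0.004],[1,0.0087,-0.0315,0.0348,-0.002,-0.091,-0.003],[1,0.0119,-0.0315,0.0339,-0.001,-0.092,-0.004],[1,0.0151,-0.0314,0.0325,-0.002,-0.092,-0.004],[1,0.0182,-0.0315,0.031,-0.001,-0.091,-0.004]]
[[1,0.021,-0.0314,0.0291,-0.001,-0.092,-0.003],[1,0.0091,0,0.0119,0,0,0],[1,0.0091,0,0.012,0,0,0],[1,0.009,0,0.0119,0,0,0],[1,0.0091,0,0.012,0,0,0]]
end [0.4706 0.2686 0.0648]
```

apply_moves --pt "1 -0.0027 -0.0347 -0.0311 0.007 -0.063 -0.01" --pt "1 -0.0044 -0.0349 -0.0307 0.008 -0.063 -0.01" --pt "1 -0.0058 -0.0352 -0.0301 0.007 -0.063 -0.01" --pt "1 -0.0074 -0.0355 -0.0294 0.007 -0.063 -0.011" --pt "1 0.0031 -0.0384 -0.0002 0.001 -0.1 -0.003"

```text
time: 19.02
tcp_pos: [0.4425, -0.1115, 0.3325]
tool_rot: [0.98, -0.008, 0.199, 0.006]
force: [0.6, -0.3, -1.6]
width: 0.0179
```

apply_moves --pt "1 0.0031 -0.0384 -0.0005 0 -0.1 -0.004" --pt "1 0.0032 -0.0383 -0.0009 0.001 -0.1 -0.003" --pt "1 0.0033 -0.0384 -0.0011 0.001 -0.1 -0.003" --pt "1 0.0032 -0.0383 -0.0014 0.001 -0.1 -0.003" --pt "1 0.0032 -0.0384 -0.0017 0 -0.1 -0.004"

```text
time: 19.65
tcp_pos: [0.4595, 0.0816, 0.3376]
tool_rot: [0.999, 0.002, -0.052, 0.003]
force: [-0.3, 0.3, -1.2]
width: 0.0184
```

apply_moves --pt "1 0.0054 -0.0314 0.0355 -0.001 -0.092 -0.004" --pt "1 0.0087 -0.0315 0.0348 -0.002 -0.091 -0.003" --pt "1 0.0119 -0.0315 0.0339 -0.001 -0.092 -0.004" --pt "1 0.0151 -0.0314 0.0325 -0.002 -0.092 -0.004" --pt "1 0.0182 -0.0315 0.031 -0.001 -0.091 -0.004"

```text
time: 20.27
tcp_pos: [0.4678, 0.2374, 0.1561]
tool_rot: [0.961, 0.01, -0.277, 0.006]
force: [0.4, -0.0, 0.2]
width: 0.0182
```

apply_moves --pt "1 0.021 -0.0314 0.0291 -0.001 -0.092 -0.003" --pt "1 0.0091 0 0.0119 0 0 0" --pt "1 0.0091 0 0.012 0 0 0" --pt "1 0.009 0 0.0119 0 0 0" --pt "1 0 0 0 0 0 0"

```text
time: 20.9
tcp_pos: [0.4695, 0.2668, 0.0772]
tool_rot: [0.948, 0.011, -0.319, 0.006]
force: [0.1, -0.2, 0.0]
width: 0.018
```

Run:
```python
from h import *
p=snap("side","s14",(250,80,450,230),4);p=snap("top","t14",(100,110,430,310))
st()
ya=.024;c=np.array([.438,.2725])
loc=lambda x,y:c+[x*np.cos(ya)-y*np.sin(ya),x*np.sin(ya)+y*np.cos(ya)]
Rg=down(-.07,.752)
T,R=gplace(np.array([.5236,-.2958,.137]),Rg,(.512,-.2953,.106),loc(0,-.005),ya,-.65,.006)
plan([(T,R,8)],1)
```

```text
t 21.0 p [0.4703 0.2672 0.0784] eul z/tilt [[0.797, 0.025, -0.603], [0.017, -1.0, -0.019], [-0.604, 0.004, -0.797]] F [ 0.6 -0.6 -0.5] w 0.0181 j [0.24 0.55 1.57 0.13 1.66 1.76]
axis [0.986 0.024 0.168] mid [0.4381 0.2675 0.03  ] TCP [0.4706 0.2686 0.0238] fingerlow 0.0171
[[1,0.0042,-0.0002,0.0054,0.001,0,0],[1,0.0041,-0.0002,0.0054,0,0,0],[1,0.0042,-0.0002,0.0055,0.001,-0.001,-0.001],[1,0.0041,-0.0002,0.0054,0,0,0],[1,0.0042,-0.0001,0.0054,0.001,0,0]]
[[1,0.0041,-0.0002,0.0054,0,0,0],[1,0.0042,-0.0002,0.0054,0.001,-0.001,-0.001],[1,0.0041,-0.0002,0.0054,0,0,0],[1,0,0,0,0,0,0],[1,0,0,0,0,0,0]]
end [0.4706 0.2686 0.0238]
```

View pics/s14.png

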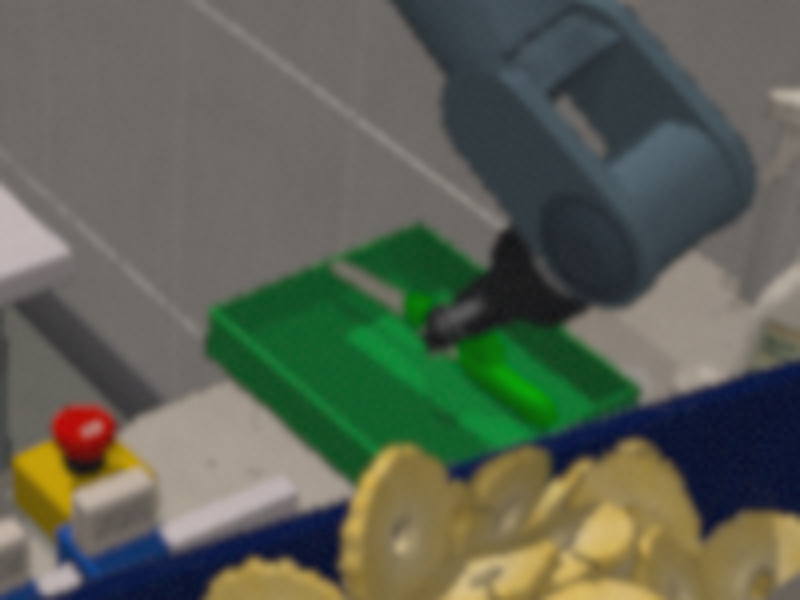

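View pics/t14.png

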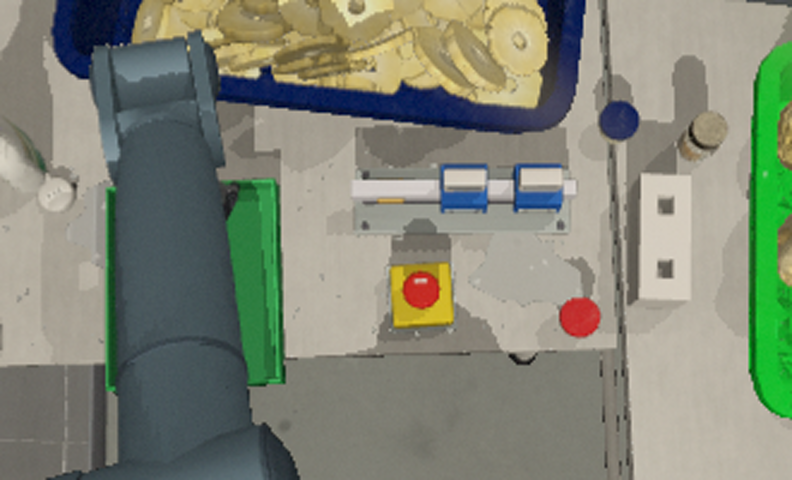

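apply_moves --pt "1 0.0042 -0.0002 0.0054 0.001 0 0" --pt "1 0.0041 -0.0002 0.0054 0 0 0" --pt "1 0.0042 -0.0002 0.0055 0.001 -0.001 -0.001" --pt "1 0.0041 -0.0002 0.0054 0 0 0" --pt "1 0.0042 -0.0001 0.0054 0.001 0 0"

```text
time: 21.62
tcp_pos: [0.4698, 0.2682, 0.0426]
tool_rot: [0.947, 0.011, -0.32, 0.005]
force: [-0.1, -0.7, -0.9]
width: 0.018
```

apply_moves --pt "1 0.0041 -0.0002 0.0054 0 0 0" --pt "1 0.0042 -0.0002 0.0054 0.001 -0.001 -0.001" --pt "1 0.0041 -0.0002 0.0054 0 0 0" --pt "1 0 0 0 0 0 0" --pt "1 0 0 0 0 0 0"

```text
time: 22.25
tcp_pos: [0.4701, 0.2688, 0.0229]
tool_rot: [0.947, 0.012, -0.32, 0.004]
force: [0.5, 0.7, -0.8]
width: 0.018
```

Run:
```python
from h import *
p=snap("side","s15",(250,80,450,230),4)
st()
```

```text
t 22.3 p [0.4702 0.2689 0.023 ] eul z/tilt [[0.795, 0.025, -0.606], [0.02, -1.0, -0.015], [-0.606, 0.0, -0.795]] F [ 0.2  0.5 -1. ] w 0.018 j [0.25 0.64 1.56 0.13 1.59 1.75]
```

View pics/s15.png

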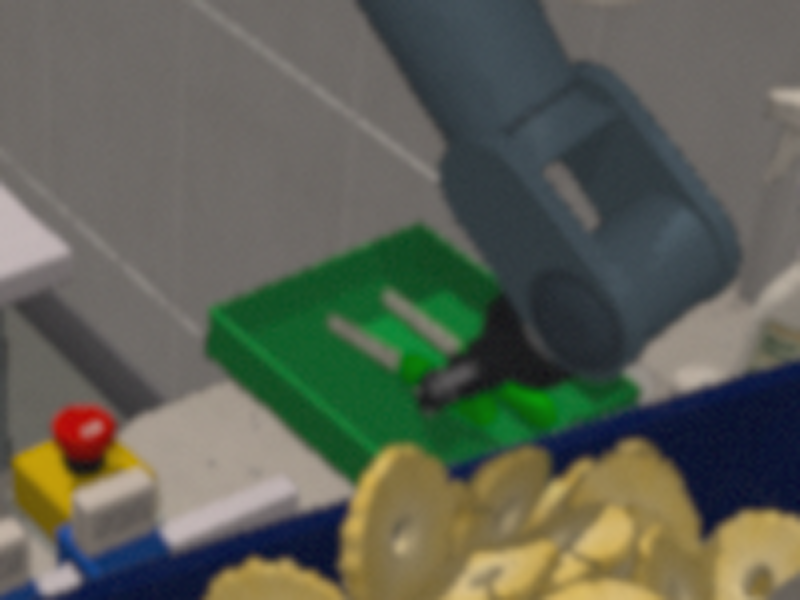

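apply_moves --pt "0.2 0 0 0 0 0 0" --pt "0.2 0 0 0 0 0 0" --pt "0.2 0 0 0 0 0 0" --pt "0.2 0 0 0 0 0 0" --pt "0.2 0 0 -0.01 0 0 0"

```text
time: 22.92
tcp_pos: [0.4754, 0.2688, 0.0305]
tool_rot: [0.947, 0.012, -0.321, 0.004]
force: [-0.7, -0.2, -0.4]
width: 0.0343
```

apply_moves --pt "0.2 0 0 -0.02 0 0 0" --pt "0.2 0 0 -0.03 0 0 0" --pt "0.2 0 0 -0.05 0 0 0" --pt "0.2 0 0 -0.04 0 0 0" --pt "0.2 0 0 0 0 0 0"

```text
time: 23.55
tcp_pos: [0.565, 0.2713, 0.1466]
tool_rot: [0.949, 0.012, -0.316, 0.003]
force: [-0.1, -0.2, -0.3]
width: 0.0339
```

Run:
```python
from h import *
p=snap("side","s16",(250,80,450,230),4)
st()
# cassette R: fin top centre (0.5345,-0.1445,0.137), rail yaw
R=down(np.pi/2-.024)
plan([((.50,.12,.30),down(.5,-.2),5),((.53,-.05,.25),down(1.1,-.05),5),((.5355,-.1445,.19),R,5)],-1)
```

```text
t 23.6 p [0.5628 0.2711 0.1441] eul z/tilt [[0.797, 0.024, -0.603], [0.02, -1.0, -0.014], [-0.603, -0.001, -0.798]] F [-0.8  0.2 -0.1] w 0.0341 j [0.22 0.64 1.29 0.12 1.84 1.76]
[[-1,-0.0294,0.0299,-0.0169,-0.04,0.088,-0.087],[-1,-0.0304,0.028,-0.0183,-0.039,0.088,-0.088],[-1,-0.0311,0.026,-0.02,-0.04,0.087,-0.087],[-1,-0.0314,0.0242,-0.0217,-0.039,0.088,-0.088],[-1,-0.0315,0.0223,-0.0236,-0.04,0.088,-0.087]]
[[-1,-0.0088,0.0327,0.012,-0.015,0.029,-0.119],[-1,-0.013,0.0312,0.0122,-0.015,0.029,-0.119],[-1,-0.017,0.0293,0.0121,-0.015,0.029,-0.119],[-1,-0.0206,0.0268,0.0121,-0.015,0.029,-0.12],[-1,-0.024,0.024,0.0118,-0.015,0.029,-0.119]]
[[-1,-0.0157,0.0095,0.0128,-0.002,0.01,-0.089],[-1,-0.0167,0.0081,0.0127,-0.002,0.01,-0.09],[-1,-0.0174,0.0065,0.0125,-0.002,0.01,-0.089],[-1,-0.0181,0.0049,0.0123,-0.003,0.01,-0.089],[-1,-0.0185,0.0033,0.0122,-0.002,0.01,-0.089]]
end [ 0.5355 -0.1445  0.19  ]
```

View pics/s16.png

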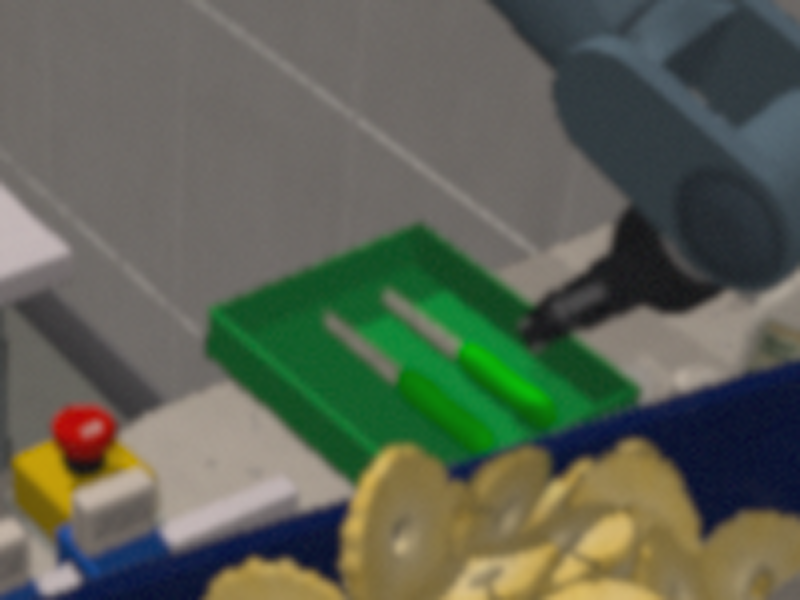

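apply_moves --pt "0.2 -0.0294 0.0299 -0.0169 -0.04 0.088 -0.087" --pt "0.2 -0.0304 0.028 -0.0183 -0.039 0.088 -0.088" --pt "-0.2 -0.0311 0.026 -0.02 -0.04 0.087 -0.087" --pt "-0.2 -0.0314 0.0242 -0.0217 -0.039 0.088 -0.088" --pt "-0.2 -0.0315 0.0223 -0.0236 -0.04 0.088 -0.087"

```text
time: 24.22
tcp_pos: [0.4974, 0.1193, 0.298]
tool_rot: [0.963, 0.248, -0.099, 0.025]
force: [0.4, -0.1, 0.9]
width: 0.0509
```

apply_moves --pt "-0.2 -0.0088 0.0327 0.012 -0.015 0.029 -0.119" --pt "-0.2 -0.013 0.0312 0.0122 -0.015 0.029 -0.119" --pt "-0.2 -0.017 0.0293 0.0121 -0.015 0.029 -0.119" --pt "-0.2 -0.0206 0.0268 0.0121 -0.015 0.029 -0.12" --pt "-0.2 -0.024 0.024 0.0118 -0.015 0.029 -0.119"

```text
time: 24.85
tcp_pos: [0.5277, -0.0504, 0.2465]
tool_rot: [0.851, 0.525, -0.024, 0.012]
force: [0.7, -0.4, 0.1]
width: 0.0512
```

apply_moves --pt "-0.2 -0.0157 0.0095 0.0128 -0.002 0.01 -0.089" --pt "-0.2 -0.0167 0.0081 0.0127 -0.002 0.01 -0.09" --pt "-0.2 -0.0174 0.0065 0.0125 -0.002 0.01 -0.089" --pt "-0.2 -0.0181 0.0049 0.0123 -0.003 0.01 -0.089" --pt "-0.2 -0.0185 0.0033 0.0122 -0.002 0.01 -0.089"

```text
time: 25.48
tcp_pos: [0.5328, -0.1443, 0.1865]
tool_rot: [0.714, 0.7, -0.002, -0.003]
force: [0.2, -0.8, 0.2]
width: 0.0508
```

apply_moves --pt "-0.2 0 0 0 0 0 0" --pt "-0.2 0 0 0 0 0 0" --pt "-0.2 0 0 0 0 0 0" --pt "-0.2 0 0 0 0 0 0" --pt "-0.2 0 0 0 0 0 0"

```text
time: 26.1
tcp_pos: [0.5342, -0.1442, 0.1887]
tool_rot: [0.715, 0.699, -0.002, -0.001]
force: [0.1, 0.6, 0.3]
width: 0.0512
```

Run:
```python
from h import *
p=snap("side","s17",(170,130,330,250),4.8);q=snap("top","t17",(100,110,430,310))
st()
for y in(-.1445,-.057): print(y,[ (proj(p,(.5355+ (y+.1445)*.0245,y,z))-[170,130])*4.8 for z in(.137,.097)])
plan([((.5355,-.1445,.105),down(np.pi/2-.024),4)],-.2)
```

```text
t 26.2 p [ 0.5341 -0.1444  0.1886] eul z/tilt [[0.024, 1.0, -0.004], [1.0, -0.024, -0.001], [-0.001, -0.004, -1.0]] F [-0.6  0.6  1.5] w 0.0518 j [-0.47  0.07  1.84 -0.    1.24 -0.44]
-0.1445 [array([358.35348192, 417.60706753]), array([361.56472883, 475.41661608])]
-0.057 [array([511.31213917, 355.31593569]), array([511.13209241, 412.94778322])]
[[-0.2,0,0.0004,0.0209,-0.001,0,0],[-0.2,0,0.0004,0.0209,-0.001,0,0],[-0.2,0,0.0004,0.0209,-0.001,0.001,0],[-0.2,0,0.0004,0.0209,-0.001,0,0],[-0.2,0,0,0,0,0,0]]
end [ 0.5355 -0.1445  0.105 ]
```

View pics/s17.png

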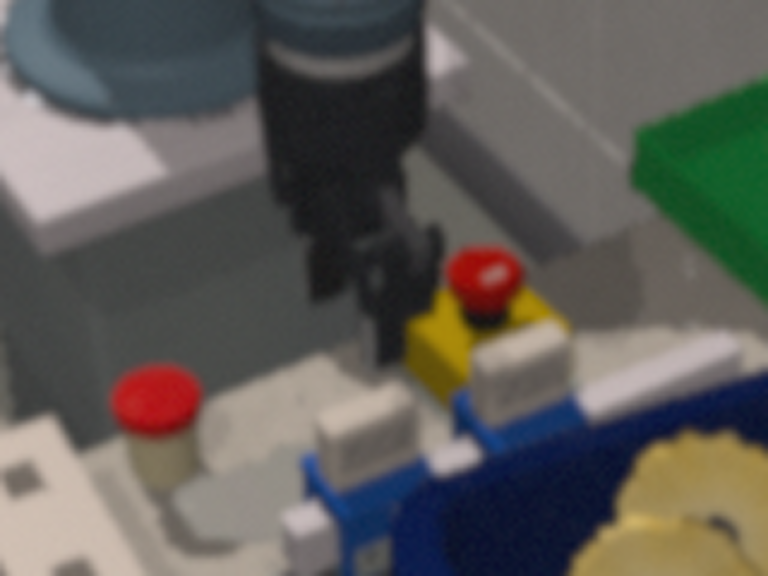

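View pics/t17.png

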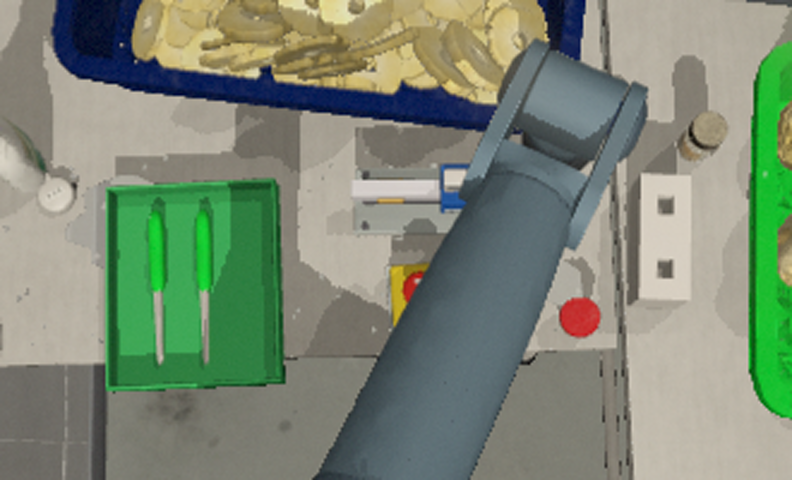

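apply_moves --pt "-0.2 0.0003 0.0005 0.021 -0.001 0 0" --pt "-0.2 0.0003 0.0005 0.021 -0.001 0 0" --pt "-0.2 0.0003 0.0005 0.021 -0.001 0 0" --pt "-0.2 0.0003 0.0004 0.021 -0.001 0 0" --pt "-0.2 0 0 0 0 0 0"

```text
time: 26.82
tcp_pos: [0.5345, -0.1428, 0.1027]
tool_rot: [0.716, 0.699, -0.001, -0.002]
force: [-0.8, -0.0, -0.5]
width: 0.0511
```

Run:
```python
from h import *
p=snap("side","s18",(170,130,330,250),4.8)
st()
```

```text
t 26.875 p [ 0.5355 -0.1433  0.1041] eul z/tilt [[0.024, 1.0, -0.001], [1.0, -0.024, -0.0], [-0.0, -0.001, -1.0]] F [-0.  -0.3  0.8] w 0.0513 j [-0.47  0.18  1.89 -0.    1.08 -0.44]
```

View pics/s18.png

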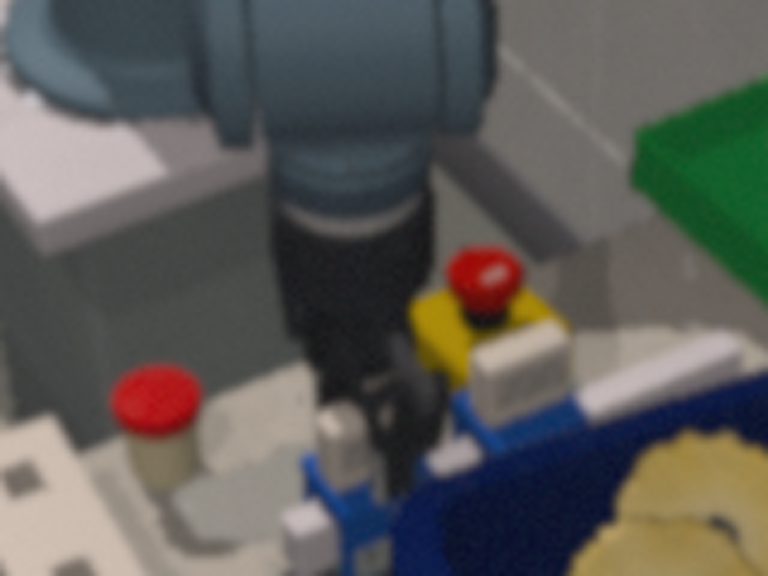

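apply_moves --pt "1 0 0 0 0 0 0" --pt "1 0 0 0 0 0 0" --pt "1 0 0 0 0 0 0" --pt "1 0 0 0 0 0 0" --pt "1 0 0 0 0 0 0" --grip_force 70

```text
time: 27.5
tcp_pos: [0.5367, -0.1439, 0.1058]
tool_rot: [0.716, 0.699, 0.0, 0.001]
force: [0.5, 0.4, 6.0]
width: 0.0194
```

apply_moves --pt "1 0 0 -0.004 0 0 0" --pt "1 0 0 -0.004 0 0 0" --pt "1 0 0 -0.006 0 0 0" --pt "1 0 0 -0.01 0 0 0" --pt "1 0 0 0 0 0 0"

```text
time: 28.12
tcp_pos: [0.5361, -0.1437, 0.1298]
tool_rot: [0.715, 0.699, -0.0, 0.001]
force: [-0.5, 0.2, -1.6]
width: 0.0193
```

Run:
```python
from h import *
p=snap("side","s19",(170,130,330,250),4.8)
st()
```

```text
t 28.175 p [ 0.5357 -0.1435  0.129 ] eul z/tilt [[0.024, 1.0, -0.0], [1.0, -0.024, -0.001], [-0.001, -0.0, -1.0]] F [ 0.1  0.6 -1.5] w 0.0193 j [-0.47  0.14  1.88 -0.    1.12 -0.44]
```

View pics/s19.png

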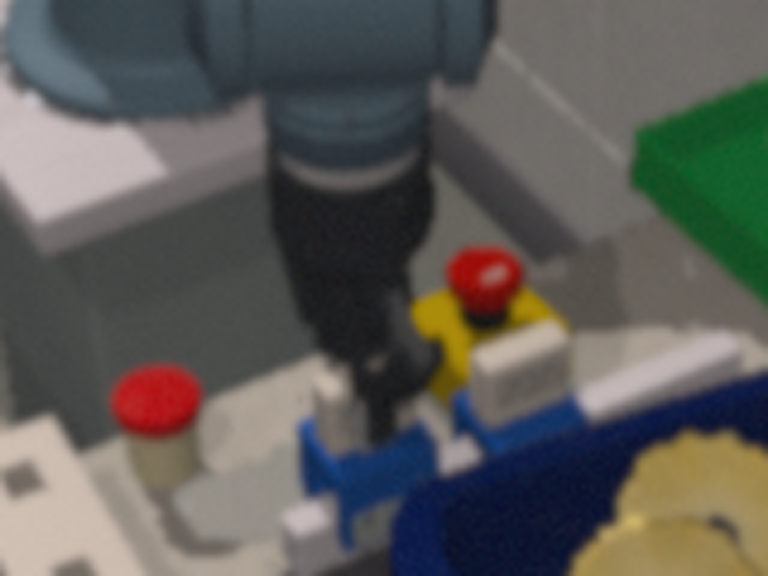

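Run:
```python
from h import *
ya=.024;c=np.array([.438,.2725])
loc=lambda x,y:c+[x*np.cos(ya)-y*np.sin(ya),x*np.sin(ya)+y*np.cos(ya)]
a=loc(.07,-.066);b=loc(-.055,-.066);print(a,b)
R=down(np.pi/2+.024);s=sense()
plan([(s["tcp_pos"]+[0,0,.10],down(np.pi/2-.024),3),((a[0],a[1]-.04,.23),R,7),((a[0],a[1],.13),R,5)],1)
```

```text
[0.50956369 0.20819885] [0.38459969 0.20519913]
[[1,0,0,-0.0333,0,0,0],[1,-0.0001,0,-0.0334,0,0.001,0],[1,0,0,-0.0333,0,0,0],[1,0.0444,-0.0048,-0.0001,0,0,-0.007],[1,0.0445,-0.0045,-0.0002,0,0,-0.007]]
[[1,0.0445,-0.0042,-0.0001,0,0,-0.007],[1,0.0445,-0.0039,-0.0002,0,0,-0.006],[1,0.0446,-0.0036,-0.0001,0,0,-0.007],[1,0.0445,-0.0032,-0.0002,0,0,-0.007],[1,0.0446,-0.003,-0.0001,0,0,-0.007]]
[[1,0.008,0.0002,0.02,0,0,0],[1,0.008,0.0002,0.02,0,0,0],[1,0.008,0.0002,0.02,0,0,0],[1,0.008,0.0002,0.02,0,0,0],[1,0.008,0.0002,0.02,0,0,0]]
end [0.5096 0.2082 0.13  ]
```

apply_moves --pt "1 0 0 -0.0333 0 0 0" --pt "1 0 0 -0.0333 0 0 0" --pt "1 0 0 -0.0333 0 0 0" --pt "1 0.0444 -0.0048 0 0 0 -0.007" --pt "1 0.0445 -0.0045 0 0 0 -0.007"

```text
time: 28.8
tcp_pos: [0.5279, -0.0536, 0.2284]
tool_rot: [0.711, 0.703, -0.001, 0.0]
force: [0.6, 0.5, -3.4]
width: 0.0192
```

apply_moves --pt "1 0.0445 -0.0042 0 0 0 -0.007" --pt "1 0.0445 -0.0039 0 0 0 -0.006" --pt "1 0.0446 -0.0036 0 0 0 -0.007" --pt "1 0.0445 -0.0032 0 0 0 -0.007" --pt "1 0.0446 -0.003 0 0 0 -0.007"

```text
time: 29.42
tcp_pos: [0.5088, 0.1696, 0.2276]
tool_rot: [0.698, 0.716, -0.001, -0.0]
force: [0.3, -0.3, -1.9]
width: 0.0196
```

apply_moves --pt "1 0.008 0 0.02 0 0 0" --pt "1 0.008 0 0.02 0 0 0" --pt "1 0.008 0 0.02 0 0 0" --pt "1 0.008 0 0.02 0 0 0" --pt "1 0.008 0 0.02 0 0 0"

```text
time: 30.05
tcp_pos: [0.508, 0.2083, 0.1269]
tool_rot: [0.699, 0.716, -0.001, -0.0]
force: [0.4, -0.8, -2.0]
width: 0.0195
```

Run:
```python
from h import *
p=snap("side","s20",(250,80,450,230),4);q=snap("top","t20",(100,110,430,310))
st()
plan([((.5096,.2082,.0685),down(np.pi/2+.024),5)],1)
```

```text
t 30.15 p [0.5062 0.2082 0.1251] eul z/tilt [[-0.025, 1.0, -0.007], [1.0, 0.025, -0.002], [-0.002, -0.007, -1.0]] F [ 0.3  0.8 -1.6] w 0.0191 j [ 0.18  0.13  1.89 -0.    1.12  0.16]
[[1,0,0.0008,0.0113,-0.001,0,0],[1,0,0.0007,0.0113,-0.002,0.001,0],[1,0,0.0007,0.0113,-0.001,0,0.001],[1,0,0.0008,0.0114,-0.002,0.001,0],[1,0,0.0007,0.0113,-0.001,0,0]]
end [0.5096 0.2082 0.0685]
```

View pics/s20.png

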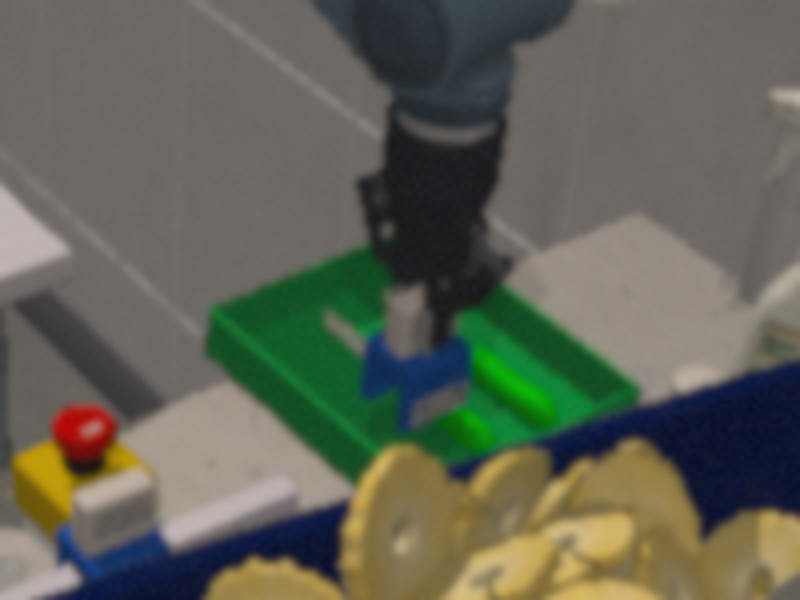

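View pics/t20.png

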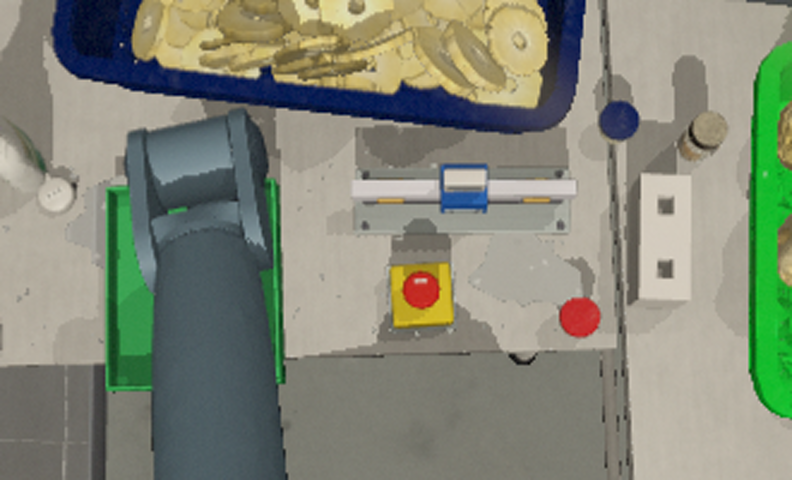

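apply_moves --pt "1 0 0 0.015 0 0 0" --pt "1 0 0 0.015 0 0 0" --pt "1 0 0 0.014 0 0 0" --pt "1 0 0 0.01 0 0 0" --pt "1 0 0 0.004 0 0 0"

```text
time: 30.78
tcp_pos: [0.5083, 0.2081, 0.0692]
tool_rot: [0.699, 0.716, -0.001, -0.0]
force: [-0.3, -0.9, -1.8]
width: 0.0188
```

apply_moves --pt "1 0 0 0 0 0 0" --pt "1 0 0 0 0 0 0" --pt "1 0 0 0.002 0 0 0" --pt "1 0 0 0.001 0 0 0" --pt "1 0 0 0 0 0 0"

```text
time: 31.4
tcp_pos: [0.5086, 0.2082, 0.067]
tool_rot: [0.699, 0.716, -0.0, 0.0]
force: [-0.2, 0.2, -2.0]
width: 0.0194
```

Run:
```python
from h import *
p=snap("side","s21",(250,80,450,230),4)
st()
```

```text
t 31.45 p [0.5086 0.2082 0.0671] eul z/tilt [[-0.024, 1.0, -0.0], [1.0, 0.024, -0.001], [-0.001, -0.0, -1.0]] F [-0.8 -0.8 -2.3] w 0.0192 j [ 0.18  0.23  1.91 -0.    1.    0.16]
```

View pics/s21.png

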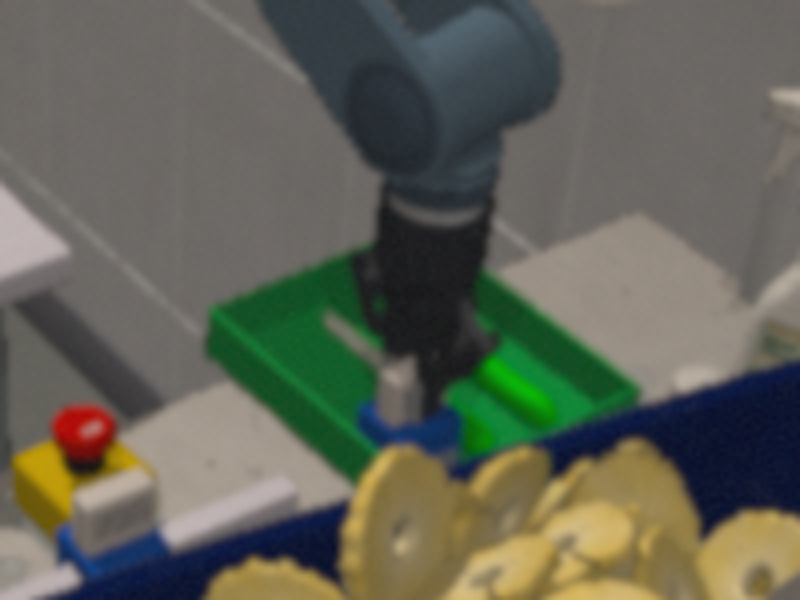

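apply_moves --pt "1 0 0 0.001 0 0 0" --pt "1 0 0 0 0 0 0" --pt "1 0 0 0.001 0 0 0" --pt "1 0 0 0 0 0 0" --pt "1 0 0 0 0 0 0"

```text
time: 32.08
tcp_pos: [0.5086, 0.2082, 0.0651]
tool_rot: [0.699, 0.716, -0.0, 0.0]
force: [-0.7, -0.7, -2.4]
width: 0.019
```

apply_moves --pt "1 0 0 0.001 0 0 0" --pt "1 0 0 0 0 0 0" --pt "1 0 0 0.001 0 0 0" --pt "1 0 0 0 0 0 0" --pt "1 0 0 0 0 0 0"

```text
time: 32.7
tcp_pos: [0.5086, 0.2082, 0.063]
tool_rot: [0.699, 0.716, -0.0, 0.0]
force: [0.2, -0.3, -2.2]
width: 0.0191
```

apply_moves --pt "1 0 0 0.001 0 0 0" --pt "1 0 0 0.001 0 0 0" --pt "1 0 0 0 0 0 0" --pt "1 0 0 0 0 0 0" --pt "1 0 0 0 0 0 0"

```text
time: 33.33
tcp_pos: [0.5087, 0.2082, 0.0611]
tool_rot: [0.699, 0.716, -0.0, 0.0]
force: [0.6, -0.1, -2.0]
width: 0.0196
```

Run:
```python
from h import *
p=snap("side","s22",(300,130,400,205),8)
st()
for z in (.097,.057): print([(proj(p,(.5086,.2082+d,z))-[300,130])*8 for d in(-.025,.025)])
```

```text
t 33.375 p [0.5087 0.2082 0.0611] eul z/tilt [[-0.024, 1.0, -0.0], [1.0, 0.024, -0.001], [-0.001, -0.0, -1.0]] F [-0.4  0.4 -2.4] w 0.0188 j [ 0.18  0.24  1.91 -0.    0.99  0.16]
[array([365.29194501, 373.37632313]), array([479.50310089, 324.07135259])]
[array([354.57300163, 463.62686331]), array([466.88792929, 413.81466817])]
```

View pics/s22.png

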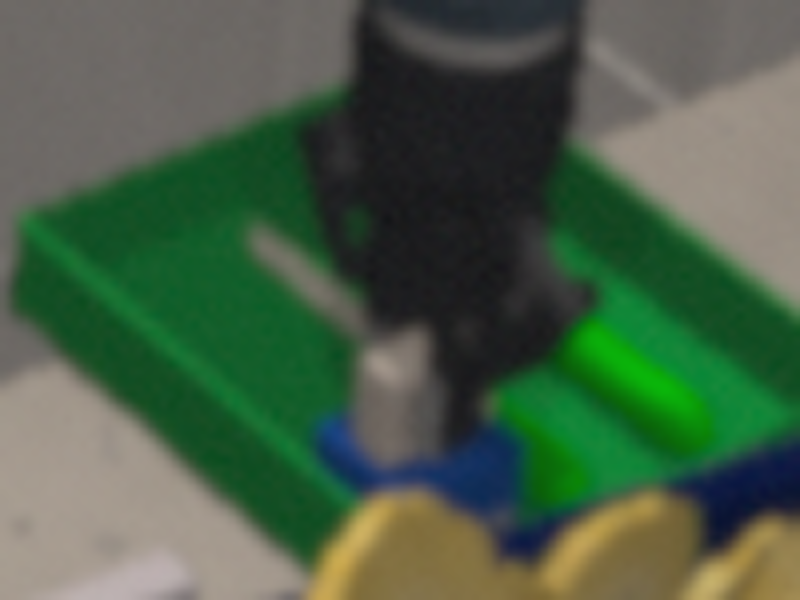

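apply_moves --pt "1 0 0 0.001 0 0 0" --pt "1 0 0 0 0 0 0" --pt "1 0 0 0.001 0 0 0" --pt "1 0 0 0 0 0 0" --pt "1 0 0 0 0 0 0"

```text
time: 34.0
tcp_pos: [0.5088, 0.2083, 0.0598]
tool_rot: [0.699, 0.716, -0.0, 0.0]
force: [-3.4, -0.6, 4.7]
width: 0.0191
```

apply_moves --pt "1 0 0 -0.0005 0 0 0" --pt "0.0 0 0 0 0 0 0" --pt "0.0 0 0 0 0 0 0" --pt "0.0 0 0 0 0 0 0" --pt "0.0 0 0 0 0 0 0"

```text
time: 34.62
tcp_pos: [0.5087, 0.2082, 0.0595]
tool_rot: [0.699, 0.716, -0.0, 0.0]
force: [-0.3, 0.4, 0.2]
width: 0.043
```

apply_moves --pt "0.0 0 0 -0.02 0 0 0" --pt "0.0 0 0 -0.03 0 0 0" --pt "0.0 0 0 -0.04 0 0 0" --pt "0.0 0 0 -0.04 0 0 0" --pt "0.0 0 0 -0.03 0 0 0"

```text
time: 35.25
tcp_pos: [0.5092, 0.2085, 0.2217]
tool_rot: [0.699, 0.716, 0.001, 0.001]
force: [-0.1, 0.3, -0.4]
width: 0.0426
```

Run:
```python
from h import *
p=snap("side","s23",(250,80,450,230),4)
st()
R=down(np.pi/2-.024)
plan([((.5095,.2082,.22),down(np.pi/2+.024),1),((.538,-.0565,.19),R,7),((.538,-.0565,.15),R,2)],-.2,(np.array([.5088,.2083,.220]),down(np.pi/2+.024)))
```

```text
t 35.3 p [0.5112 0.2089 0.2259] eul z/tilt [[-0.024, 1.0, 0.009], [1.0, 0.024, 0.001], [0.001, 0.009, -1.0]] F [1.  0.7 3.9] w 0.0427 j [ 0.18  0.02  1.82 -0.    1.3   0.16]
[[-0.2,-0.0001,0.0007,0,0,0,0],[-0.2,-0.0379,0.0032,0.0043,0,0,0.007],[-0.2,-0.0379,0.0034,0.0043,0,0,0.007],[-0.2,-0.0378,0.0037,0.0043,0,0,0.007],[-0.2,-0.0379,0.0039,0.0042,0,0,0.006]]
[[-0.2,-0.0378,0.0042,0.0043,0,0,0.007],[-0.2,-0.0377,0.0045,0.0043,0,0,0.007],[-0.2,-0.0378,0.0047,0.0043,0,0,0.007],[-0.2,0,0,0.02,0,0,0],[-0.2,0,0,0.02,0,0,0]]
end [ 0.538  -0.0565  0.15  ]
```

View pics/s23.png

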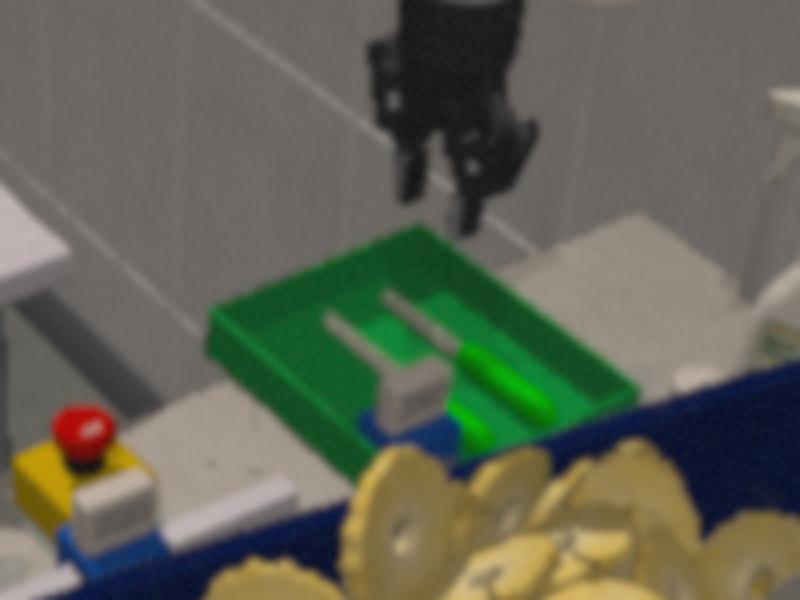

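apply_moves --pt "-0.2 0 0.0007 0 0 0 0" --pt "-0.2 -0.0379 0.0032 0.0043 0 0 0.007" --pt "-0.2 -0.0379 0.0034 0.0043 0 0 0.007" --pt "-0.2 -0.0378 0.0037 0.0043 0 0 0.007" --pt "-0.2 -0.0379 0.0039 0.0042 0 0 0.006"

```text
time: 35.92
tcp_pos: [0.5245, 0.056, 0.2001]
tool_rot: [0.708, 0.706, -0.002, -0.001]
force: [0.5, 0.6, 0.1]
width: 0.0511
```

apply_moves --pt "-0.2 -0.0378 0.0042 0.0043 0 0 0.007" --pt "-0.2 -0.0377 0.0045 0.0043 0 0 0.007" --pt "-0.2 -0.0378 0.0047 0.0043 0 0 0.007" --pt "-0.2 0 0 0 0 0 0" --pt "-0.2 0 0 0 0 0 0"

```text
time: 36.55
tcp_pos: [0.5371, -0.0558, 0.1883]
tool_rot: [0.716, 0.699, -0.001, -0.001]
force: [0.6, 0.2, -0.0]
width: 0.0512
```

Run:
```python
from h import *
p=snap("side","s24",(170,130,330,250),4.8)
q=snap("top","t24",(100,110,430,310))
st()
plan([((.538,-.0565,.102),down(np.pi/2-.024),5)],-.2)
```

```text
t 36.65 p [ 0.5375 -0.0554  0.1891] eul z/tilt [[0.023, 1.0, -0.001], [1.0, -0.023, -0.0], [-0.0, -0.001, -1.0]] F [-1.2 -0.4 -0.2] w 0.0511 j [-0.31  0.03  1.87 -0.    1.24 -0.29]
[[-0.2,-0.0002,0.0001,0.0174,0,0,0],[-0.2,-0.0002,0.0002,0.0174,-0.001,0,0],[-0.2,-0.0002,0.0001,0.0174,0,0,0.001],[-0.2,-0.0003,0.0001,0.0175,0,0,0],[-0.2,-0.0002,0.0001,0.0174,0,0,0]]
end [ 0.538  -0.0565  0.102 ]
```

View pics/s24.png

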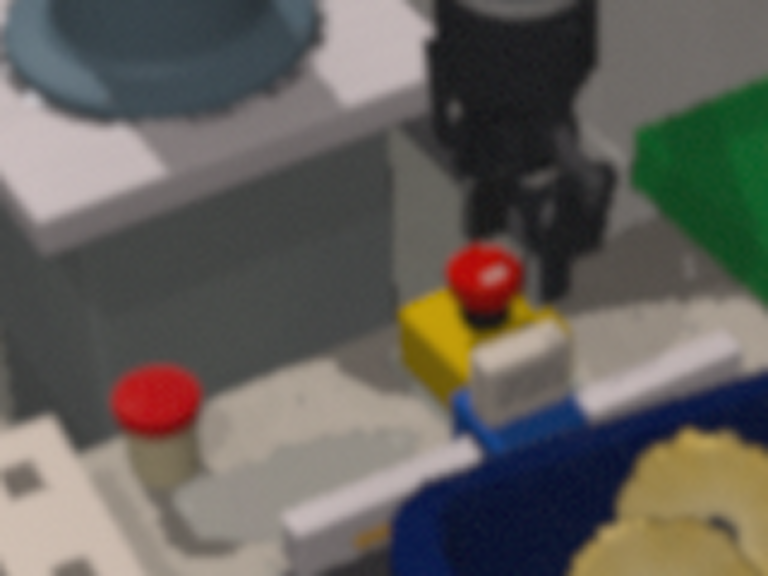

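View pics/t24.png

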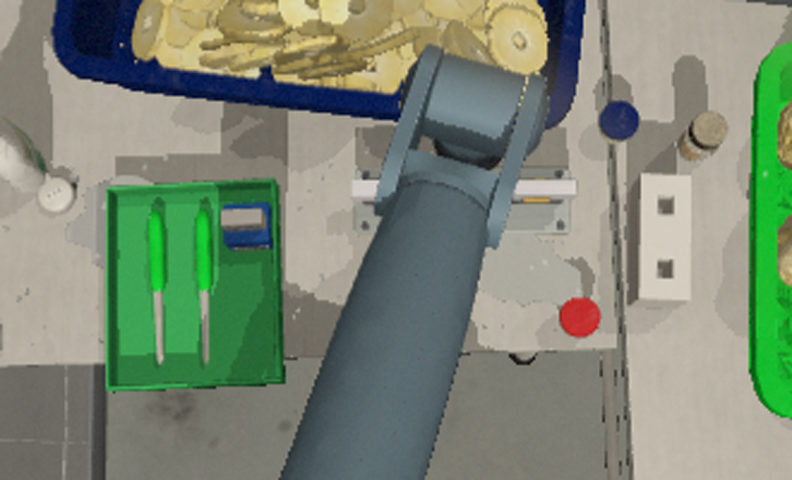

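apply_moves --pt "-0.2 0 0 0.0174 0 0 0" --pt "-0.2 0 0 0.0174 0 0 0" --pt "-0.2 0 0 0.0174 0 0 0" --pt "-0.2 0 0 0.0174 0 0 0" --pt "-0.2 0 0 0.016 0 0 0"

```text
time: 37.28
tcp_pos: [0.5376, -0.0564, 0.1027]
tool_rot: [0.716, 0.699, -0.001, -0.0]
force: [-0.1, -0.4, 0.2]
width: 0.051
```

apply_moves --pt "1 0 0 0 0 0 0" --pt "1 0 0 0 0 0 0" --pt "1 0 0 0 0 0 0" --pt "1 0 0 0 0 0 0" --pt "1 0 0 0 0 0 0" --grip_force 100

```text
time: 37.9
tcp_pos: [0.5384, -0.0566, 0.1046]
tool_rot: [0.716, 0.699, 0.0, 0.001]
force: [2.7, -0.7, -1.3]
width: 0.0184
```

apply_moves --pt "1 0 0 -0.004 0 0 0" --pt "1 0 0 -0.004 0 0 0" --pt "1 0 0 -0.006 0 0 0" --pt "1 0 0 -0.01 0 0 0" --pt "1 0 0 0 0 0 0"

```text
time: 38.52
tcp_pos: [0.5385, -0.0566, 0.1295]
tool_rot: [0.715, 0.699, -0.0, 0.001]
force: [-0.2, 0.1, -2.3]
width: 0.0188
```

Run:
```python
from h import *
p=snap("side","s25",(170,130,330,250),4.8)
st()
```

```text
t 38.575 p [ 0.538  -0.0565  0.1288] eul z/tilt [[0.024, 1.0, 0.0], [1.0, -0.024, -0.001], [-0.001, 0.0, -1.0]] F [ 0.7 -0.2 -2. ] w 0.0186 j [-0.31  0.11  1.91 -0.    1.12 -0.29]
```

View pics/s25.png

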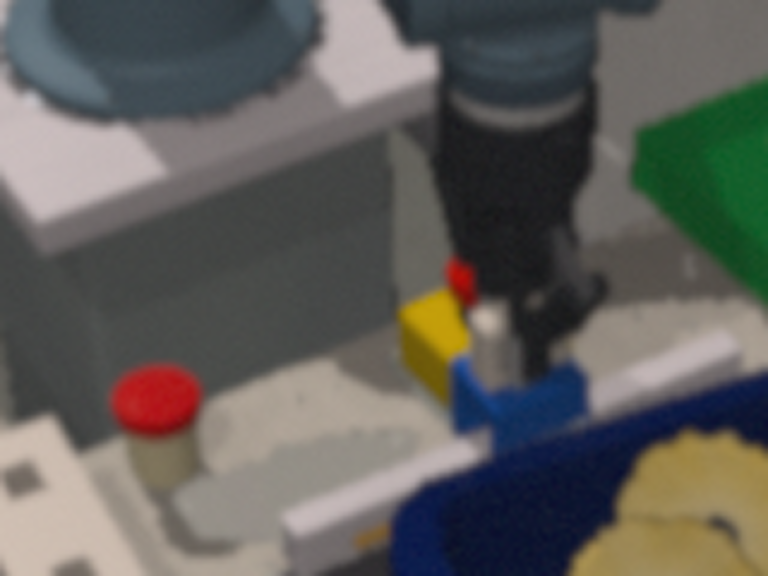

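Run:
```python
from h import *
R=down(np.pi/2+.024)
plan([((.538,-.0565,.23),down(np.pi/2-.024),3),((.385,.165,.23),R,7),((.385,.2055,.13),R,5)],1,(np.array([.538,-.0565,.129]),down(np.pi/2-.024)))
```

```text
[[1,0,0,-0.0337,0,0,0],[1,0,0,-0.0336,0,0,0],[1,0,0,-0.0337,0,0,0],[1,0.0311,-0.0226,0,0,0,-0.007],[1,0.0313,-0.0224,0,0,0,-0.007]]
[[1,0.0314,-0.0222,0,0,0,-0.007],[1,0.0316,-0.0219,0,0,0,-0.006],[1,0.0317,-0.0218,0,0,0,-0.007],[1,0.0318,-0.0215,0,0,0,-0.007],[1,0.0321,-0.0213,0,0,0,-0.007]]
[[1,0.0081,0.0002,0.02,0,0,0],[1,0.0081,0.0002,0.02,0,0,0],[1,0.0081,0.0002,0.02,0,0,0],[1,0.0081,0.0001,0.02,0,0,0],[1,0.008,0.0002,0.02,0,0,0]]
end [0.385  0.2055 0.13  ]
```

apply_moves --pt "1 0 0 -0.0337 0 0 0" --pt "1 0 0 -0.0336 0 0 0" --pt "1 0 0 -0.0337 0 0 0" --pt "1 0.0311 -0.0226 0 0 0 -0.007" --pt "1 0.0313 -0.0224 0 0 0 -0.007"

```text
time: 39.2
tcp_pos: [0.4935, 0.0075, 0.2292]
tool_rot: [0.711, 0.703, -0.0, 0.0]
force: [-0.1, -0.0, -1.7]
width: 0.0191
```

apply_moves --pt "1 0.0314 -0.0222 0 0 0 -0.007" --pt "1 0.0316 -0.0219 0 0 0 -0.006" --pt "1 0.0317 -0.0218 0 0 0 -0.007" --pt "1 0.0318 -0.0215 0 0 0 -0.007" --pt "1 0.0321 -0.0213 0 0 0 -0.007"

```text
time: 39.83
tcp_pos: [0.3837, 0.166, 0.2287]
tool_rot: [0.699, 0.716, -0.001, -0.0]
force: [0.4, 1.2, -2.4]
width: 0.0188
```

apply_moves --pt "1 0.0081 0.0002 0.02 0 0 0" --pt "1 0.0081 0.0002 0.02 0 0 0" --pt "1 0.0081 0.0002 0.02 0 0 0" --pt "1 0.0081 0.0001 0.02 0 0 0" --pt "1 0.008 0.0002 0.02 0 0 0"

```text
time: 40.45
tcp_pos: [0.3844, 0.2056, 0.1281]
tool_rot: [0.699, 0.716, -0.001, -0.0]
force: [-0.3, 1.1, -2.8]
width: 0.019
```

Run:
```python
from h import *
p=snap("side","s26",(250,80,450,230),4);q=snap("top","t26",(100,110,430,310))
st()
```

```text
t 40.55 p [0.3826 0.2054 0.1266] eul z/tilt [[-0.025, 1.0, -0.006], [1.0, 0.025, -0.002], [-0.002, -0.006, -1.0]] F [-0.5  0.2 -1.9] w 0.0189 j [ 0.23 -0.15  2.17 -0.    1.13  0.21]
```

View pics/s26.png

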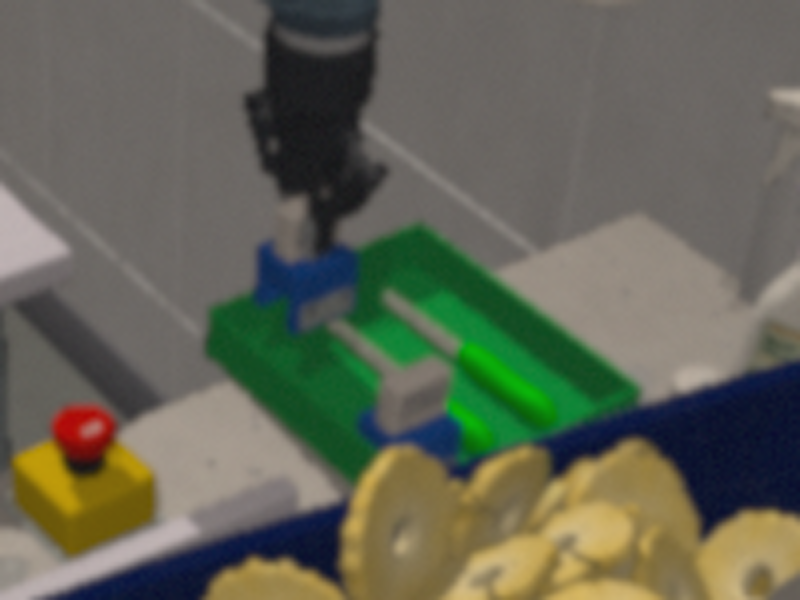

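View pics/t26.png

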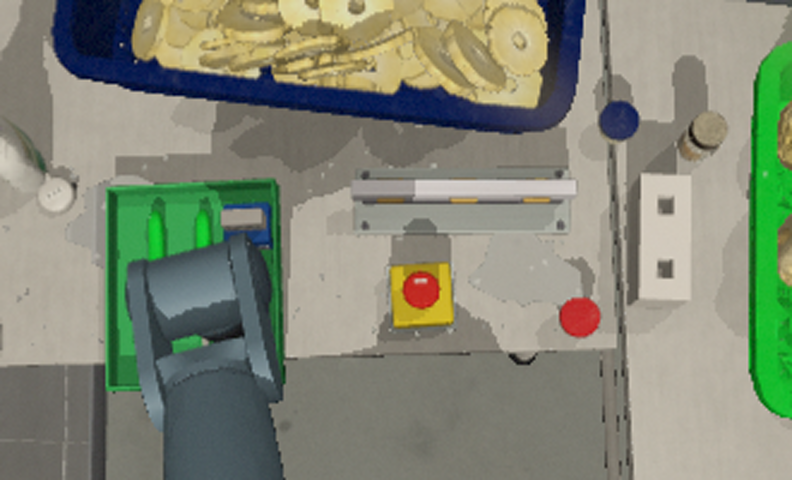

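apply_moves --pt "1 0 0 0.016 0 0 0" --pt "1 0 0 0.016 0 0 0" --pt "1 0 0 0.015 0 0 0" --pt "1 0 0 0.01 0 0 0" --pt "1 0 0 0.004 0 0 0"

```text
time: 41.18
tcp_pos: [0.3845, 0.2053, 0.0672]
tool_rot: [0.699, 0.716, -0.001, -0.0]
force: [-0.4, -0.6, -1.1]
width: 0.019
```

apply_moves --pt "1 0 0 0.001 0 0 0" --pt "1 0 0 0.001 0 0 0" --pt "1 0 0 0.001 0 0 0" --pt "1 0 0 0 0 0 0" --pt "1 0 0 0 0 0 0"

```text
time: 41.8
tcp_pos: [0.3849, 0.2055, 0.0651]
tool_rot: [0.699, 0.716, -0.0, 0.0]
force: [0.7, 0.4, -2.3]
width: 0.0187
```

apply_moves --pt "1 0 0 0.001 0 0 0" --pt "1 0 0 0 0 0 0" --pt "1 0 0 0.001 0 0 0" --pt "1 0 0 0 0 0 0" --pt "1 0 0 0 0 0 0"

```text
time: 42.42
tcp_pos: [0.3848, 0.2055, 0.063]
tool_rot: [0.699, 0.716, -0.0, 0.0]
force: [1.0, 0.4, -2.1]
width: 0.0189
```

apply_moves --pt "1 0 0 0.001 0 0 0" --pt "1 0 0 0 0 0 0" --pt "1 0 0 0.001 0 0 0" --pt "1 0 0 0 0 0 0" --pt "1 0 0 0 0 0 0"

```text
time: 43.05
tcp_pos: [0.3848, 0.2055, 0.061]
tool_rot: [0.699, 0.716, -0.0, 0.0]
force: [0.3, -0.6, -2.1]
width: 0.0187
```

apply_moves --pt "1 0 0 0.001 0 0 0" --pt "1 0 0 0 0 0 0" --pt "1 0 0 0 0 0 0" --pt "1 0 0 0 0 0 0" --pt "1 0 0 0 0 0 0"

```text
time: 43.68
tcp_pos: [0.3849, 0.2055, 0.06]
tool_rot: [0.699, 0.716, -0.0, 0.0]
force: [-0.0, -0.2, -1.7]
width: 0.0189
```

apply_moves --pt "1 0 0 0.001 0 0 0" --pt "1 0 0 0 0 0 0" --pt "1 0 0 0 0 0 0" --pt "1 0 0 0 0 0 0" --pt "1 0 0 0 0 0 0"

```text
time: 44.3
tcp_pos: [0.3849, 0.2055, 0.059]
tool_rot: [0.699, 0.716, -0.0, 0.0]
force: [-0.5, -0.2, -2.5]
width: 0.0187
```

apply_moves --pt "1 0 0 0.001 0 0 0" --pt "1 0 0 0 0 0 0" --pt "1 0 0 0 0 0 0" --pt "1 0 0 0 0 0 0" --pt "1 0 0 0 0 0 0"

```text
time: 44.92
tcp_pos: [0.3851, 0.2055, 0.0585]
tool_rot: [0.699, 0.716, -0.0, 0.0]
force: [-1.5, -0.8, 5.9]
width: 0.019
```

Run:
```python
from h import *
p=snap("side","s27",(300,130,400,205),8)
st()
```

```text
t 44.975 p [0.3851 0.2055 0.0585] eul z/tilt [[-0.024, 1.0, -0.0], [1.0, 0.024, -0.001], [-0.001, -0.0, -1.0]] F [-2.2 -0.9  4.9] w 0.0189 j [ 0.23 -0.01  2.2  -0.    0.96  0.21]
```

View pics/s27.png

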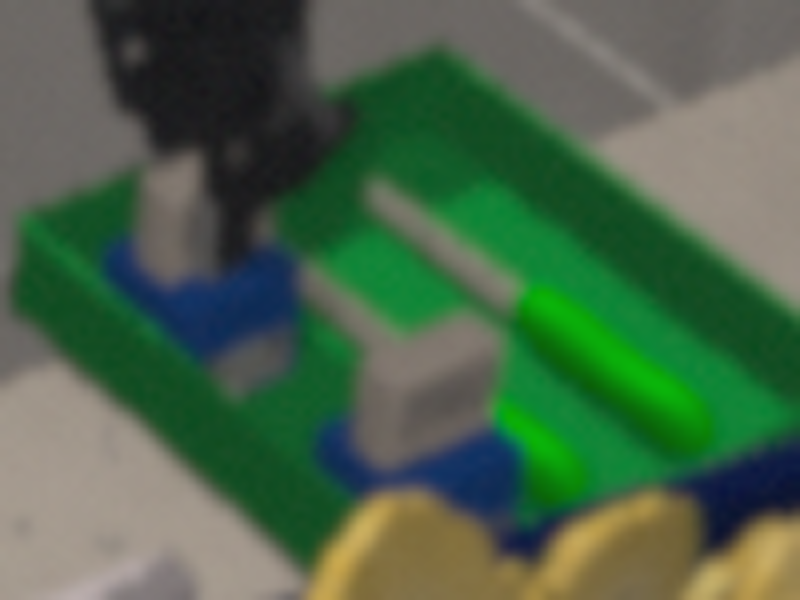

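The second cassette (zoomed 200,290) stands on the floor (contact 6 N), clear of both the gouge and the other cassette (430,440). Release.

apply_moves --pt "1 0 0 -0.0005 0 0 0" --pt "0.0 0 0 0 0 0 0" --pt "0.0 0 0 0 0 0 0" --pt "0.0 0 0 0 0 0 0" --pt "0.0 0 0 0 0 0 0"

```text
time: 45.6
tcp_pos: [0.3848, 0.2055, 0.0585]
tool_rot: [0.699, 0.716, -0.0, 0.0]
force: [0.6, -0.6, 1.0]
width: 0.0428
```

apply_moves --pt "0.0 0 0 -0.02 0 0 0" --pt "0.0 0 0 -0.03 0 0 0" --pt "0.0 0 0 -0.04 0 0 0" --pt "0.0 0 0 -0.03 0 0 0" --pt "0.0 0 0 0 0 0 0"

```text
time: 46.22
tcp_pos: [0.3866, 0.206, 0.1811]
tool_rot: [0.699, 0.716, 0.002, 0.002]
force: [0.6, -0.0, -0.6]
width: 0.0425
```

Run:
```python
from h import *
p=snap("side","s28",(230,100,390,220),4.8)
st()
R=down(np.pi/2+.4)
plan([((.4205,-.0015,.16),R,7),((.4205,-.0015,.11),R,3)],-1,(np.array([.3851,.2055,.178]),down(np.pi/2+.024)))
```

```text
t 46.275 p [0.3853 0.2057 0.1791] eul z/tilt [[-0.024, 1.0, 0.002], [1.0, 0.024, -0.0], [-0.0, 0.002, -1.0]] F [-0.3 -0.5 -0.4] w 0.0431 j [ 0.23 -0.23  2.13 -0.    1.23  0.21]
[[-1,-0.0297,0.0043,0.0026,0,0,-0.054],[-1,-0.0299,0.0028,0.0025,0,0,-0.053],[-1,-0.0299,0.0011,0.0026,0,0,-0.054],[-1,-0.03,-0.0004,0.0026,0,0,-0.054],[-1,-0.03,-0.0021,0.0026,0,0,-0.054]]
[[-1,-0.0297,-0.0037,0.0025,0,0,-0.053],[-1,-0.0296,-0.0053,0.0026,0,0,-0.054],[-1,0,0,0.0167,0,0,0],[-1,0,0,0.0166,0,0,0],[-1,0,0,0.0167,0,0,0]]
end [ 0.4205 -0.0015  0.11  ]
```

View pics/s28.png

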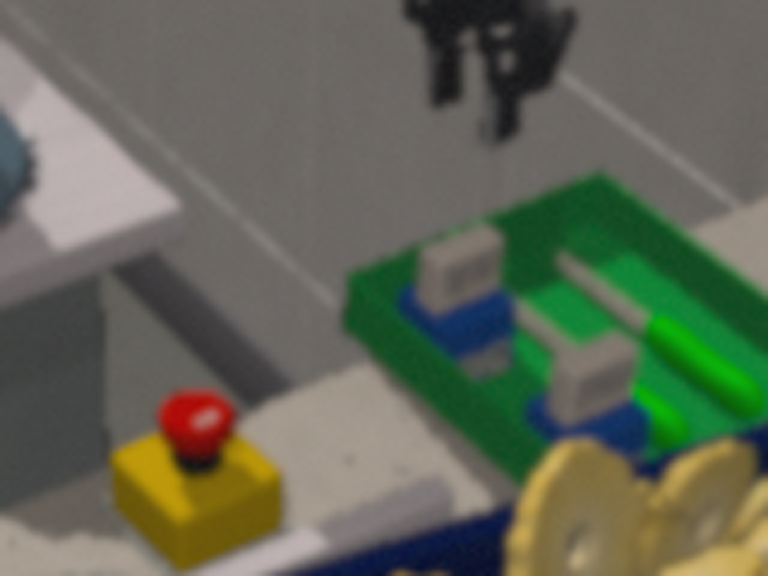

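apply_moves --pt "0 -0.0297 0.0043 0.0026 0 0 -0.054" --pt "-1 -0.0299 0.0028 0.0025 0 0 -0.053" --pt "-1 -0.0299 0.0011 0.0026 0 0 -0.054" --pt "-1 -0.03 -0.0004 0.0026 0 0 -0.054" --pt "-1 -0.03 -0.0021 0.0026 0 0 -0.054"

```text
time: 46.9
tcp_pos: [0.4091, 0.0568, 0.1637]
tool_rot: [0.596, 0.803, -0.001, -0.001]
force: [-0.0, 0.6, 0.5]
width: 0.0855
```

apply_moves --pt "-1 -0.0297 -0.0037 0.0025 0 0 -0.053" --pt "-1 -0.0296 -0.0053 0.0026 0 0 -0.054" --pt "-1 0 0 0.0167 0 0 0" --pt "-1 0 0 0.0166 0 0 0" --pt "-1 0 0 0 0 0 0"

```text
time: 47.52
tcp_pos: [0.4181, -0.001, 0.1246]
tool_rot: [0.553, 0.833, -0.001, -0.003]
force: [0.3, 0.7, 0.5]
width: 0.0856
```

Run:
```python
from h import *
p=snap("side","s29",(230,130,330,205),8);q=snap("top","t29",(110,150,250,280),5.5)
st()
plan([((.4195,-.002,.054),down(np.pi/2+.4),8)],-1)
```

```text
t 47.625 p [ 0.4197 -0.0013  0.1267] eul z/tilt [[-0.39, 0.921, -0.002], [0.921, 0.39, -0.0], [0.0, -0.002, -1.0]] F [-0.1 -0.2  0.6] w 0.0856 j [-0.27 -0.19  2.21 -0.    1.13 -0.67]
[[-1,-0.0001,0,0.0091,0,0,0],[-1,0,-0.0001,0.0091,0,0,0],[-1,-0.0001,0,0.0091,-0.001,0,0],[-1,-0.0001,-0.0001,0.0091,0,0,0],[-1,0,0,0.0091,0,0,0]]
[[-1,-0.0001,-0.0001,0.009,0,0,0],[-1,-0.0001,0,0.0091,-0.001,0,0],[-1,0,-0.0001,0.0091,0,0,0],[-1,0,0,0,0,0,0],[-1,0,0,0,0,0,0]]
end [ 0.4195 -0.002   0.054 ]
```

View pics/s29.png

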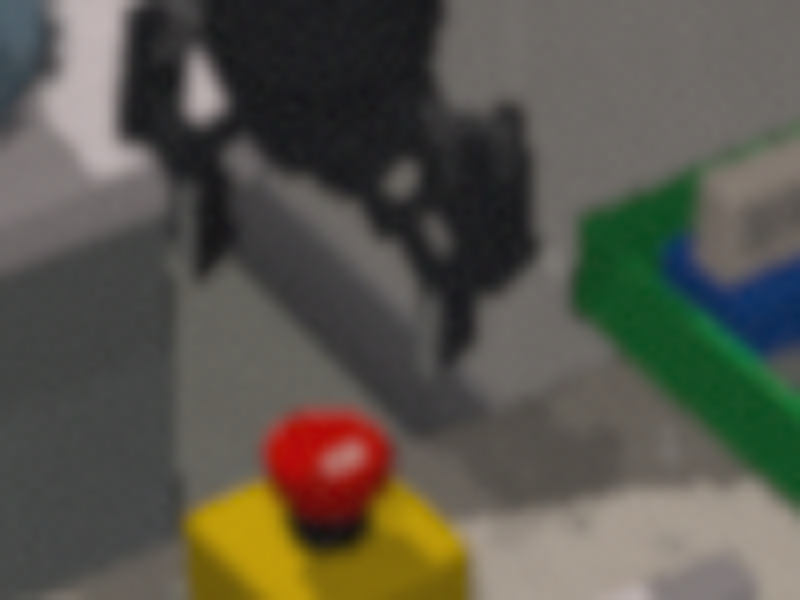

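View pics/t29.png

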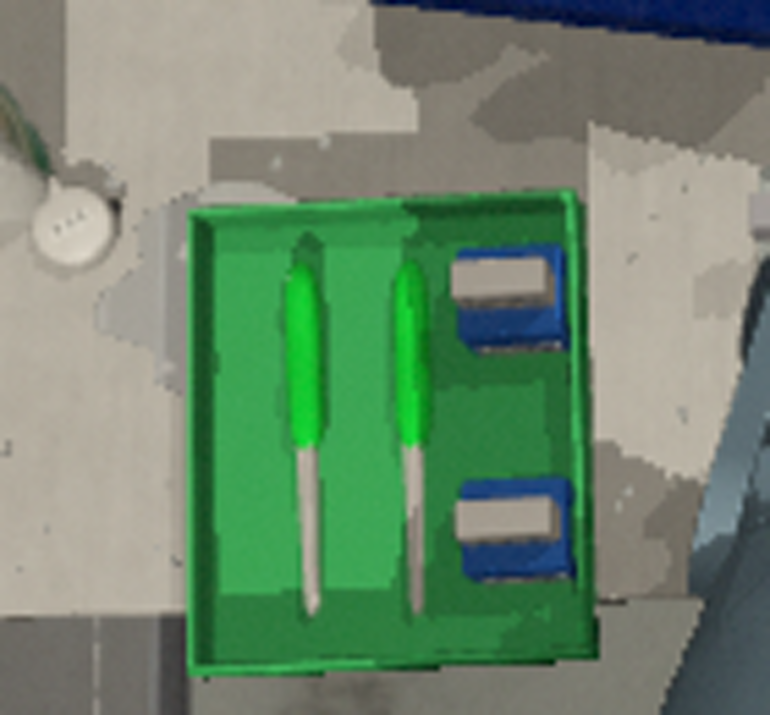

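The tray holds both gouges and both cassettes upright and apart. The finger tips (zoomed side 210,265 and 445,360) straddle the cap (330,460). Descend and grip.

apply_moves --pt "-1 0 0 0.014 0 0 0" --pt "-1 0 0 0.014 0 0 0" --pt "-1 0 0 0.014 0 0 0" --pt "-1 0 0 0.014 0 0 0" --pt "-1 0 0 0.015 0 0 0"

```text
time: 48.25
tcp_pos: [0.4202, -0.0016, 0.0553]
tool_rot: [0.553, 0.833, -0.0, -0.0]
force: [0.1, -1.0, -0.7]
width: 0.0853
```

apply_moves --pt "-1 0 0 0 0 0 0" --pt "1 0 0 0 0 0 0" --pt "1 0 0 0 0 0 0" --pt "1 0 0 0 0 0 0" --pt "1 0 0 0 0 0 0" --grip_force 30

```text
time: 48.88
tcp_pos: [0.4195, -0.0021, 0.0572]
tool_rot: [0.552, 0.834, -0.002, -0.001]
force: [-7.4, -4.0, 8.1]
width: 0.0428
```

Run:
```python
from h import *
p=snap("side","s30",(230,130,330,205),8)
st()
```

```text
t 48.925 p [ 0.4195 -0.0021  0.0572] eul z/tilt [[-0.391, 0.921, -0.003], [0.921, 0.391, -0.002], [-0.001, -0.004, -1.0]] F [-8.4 -3.   8.9] w 0.043 j [-0.27 -0.05  2.24 -0.    0.96 -0.67]
```

View pics/s30.png

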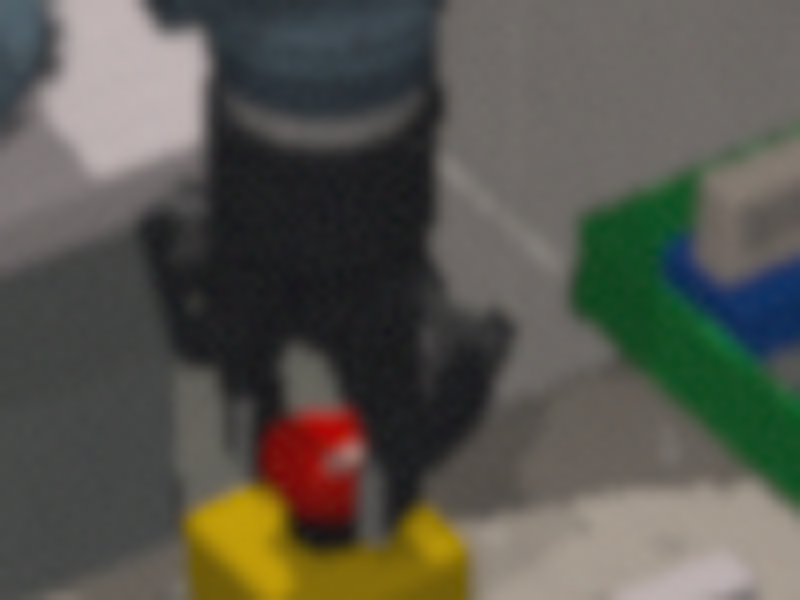

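apply_moves --pt "1 0 -0.001 -0.001 0 0 0.12" --pt "1 0 0 -0.001 0 0 0.12" --pt "1 0 0 -0.001 0 0 0.12" --pt "1 0 0 -0.001 0 0 0.12" --pt "1 0 0 -0.001 0 0 0.12" --grip_force 40

```text
time: 49.55
tcp_pos: [0.418, -0.0023, 0.0611]
tool_rot: [0.775, 0.632, -0.002, -0.001]
force: [-4.6, -3.5, 0.3]
width: 0.0426
```

apply_moves --pt "1 0 0 -0.001 0 0 0.12" --pt "1 0 0 -0.001 0 0 0.12" --pt "1 0 0 -0.0005 0 0 0.07" --pt "1 0 0 0 0 0 0" --pt "1 0 0 0 0 0 0"

```text
time: 50.18
tcp_pos: [0.4173, -0.002, 0.0634]
tool_rot: [0.862, 0.506, -0.003, -0.001]
force: [-5.7, -2.9, 2.1]
width: 0.0426
```

Run:
```python
from h import *
p=snap("side","s31",(230,130,330,205),8)
st();print(sense()["wrist_torque"])
```

```text
t 50.225 p [ 0.4172 -0.002   0.0634] eul z/tilt [[0.487, 0.873, -0.006], [0.873, -0.487, -0.001], [-0.004, -0.005, -1.0]] F [-6.4 -2.5  3. ] w 0.0428 j [-0.28 -0.07  2.24 -0.    0.98  0.23]
[-0.30196944  1.16005988  0.10976662]
```

View pics/s31.png

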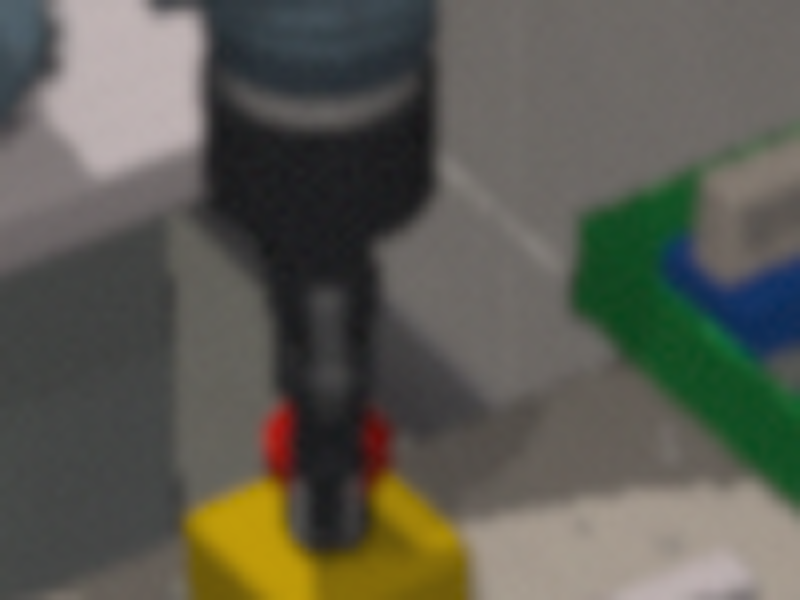

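apply_moves --pt "-1 0 0 0 0 0 0" --pt "-1 0 0 0 0 0 0" --pt "-1 0 0 0 0 0 0" --pt "-1 0 0 0 0 0 0" --pt "-1 0 0 -0.01 0 0 0"

```text
time: 50.85
tcp_pos: [0.4187, -0.0018, 0.0736]
tool_rot: [0.863, 0.506, -0.001, -0.0]
force: [-0.4, 1.0, 0.4]
width: 0.0852
```

apply_moves --pt "-1 0 0 -0.03 0 0 0" --pt "-1 0 0 -0.04 0 0 0" --pt "-1 0 0 -0.04 0 0 0" --pt "-1 0 0 -0.04 0 0 0" --pt "-1 0 0 0 0 0 0"

```text
time: 51.48
tcp_pos: [0.4215, -0.0024, 0.2283]
tool_rot: [0.863, 0.506, 0.003, 0.003]
force: [-0.0, 0.2, -0.3]
width: 0.0853
```

Run:
```python
from h import *
p=snap("side","s32",(230,130,330,205),8)
st()
def red(im):
    h=cv2.cvtColor(im,cv2.COLOR_BGR2HSV); m=((h[...,0]<8)|(h[...,0]>172))&(h[...,1]>150)&(h[...,2]>90)
    m=m.astype(np.uint8); m[:, :245]=0; m[:,295:]=0; m[:150]=0; m[215:]=0
    ys,xs=np.nonzero(m); return len(ys),xs.mean(),ys.mean(),ys.min(),ys.max()
print("now",red(p["color"][:,:,::-1].copy()))
print("start",red(cv2.imread("pics/side0.png")))
a=cv2.imread("pics/side0.png")[130:205,230:330];b=p["color"][130:205,230:330,::-1]
import glob
l=cv2.imread("pics/s29.png");
cv2.imwrite("pics/cmp.png",np.hstack([cv2.resize(a[40:75,20:60],None,fx=6,fy=6),cv2.resize(b[40:75,20:60],None,fx=6,fy=6),cv2.resize(cv2.resize(l,(100,75),interpolation=cv2.INTER_AREA)[40:75,20:60],None,fx=6,fy=6)]))
```

```text
t 51.525 p [ 0.4202 -0.002   0.2258] eul z/tilt [[0.488, 0.873, 0.004], [0.873, -0.488, -0.002], [0.0, 0.004, -1.0]] F [-0.5  0.5 -0.8] w 0.0856 j [-0.28 -0.33  2.12 -0.    1.34  0.23]
now (151, np.float64(270.4370860927152), np.float64(185.3112582781457), np.int64(180), np.int64(192))
start (147, np.float64(270.4353741496599), np.float64(185.6734693877551), np.int64(180), np.int64(192))
```

View pics/cmp.png

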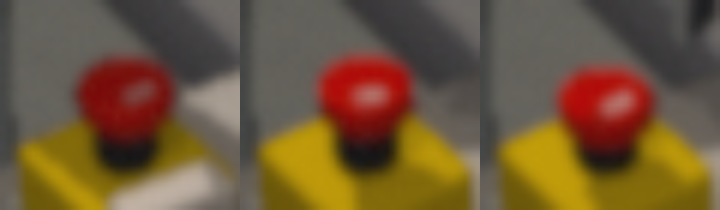

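Cap rows 180–192 now match the start picture (left); the latched one (right) sits about 2 px lower. One last overview before I hand in.

Run:
```python
from h import *
p=snap("side","s33",(110,110,430,340));q=snap("top","t33",(100,110,430,310))
st()
```

```text
t 51.625 p [ 0.4188 -0.0016  0.2231] eul z/tilt [[0.488, 0.873, -0.002], [0.873, -0.488, -0.0], [-0.001, -0.001, -1.0]] F [ 0.5  0.9 -0.7] w 0.0854 j [-0.28 -0.33  2.13 -0.    1.34  0.23]
```

View pics/s33.png

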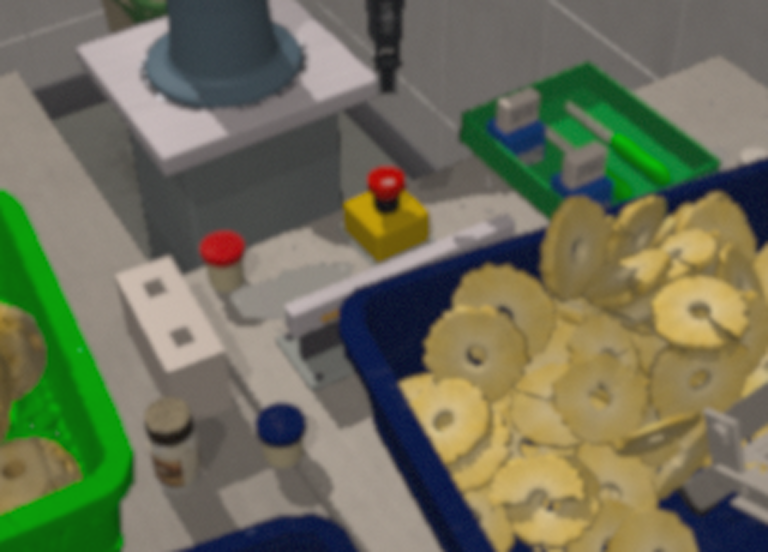

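View pics/t33.png

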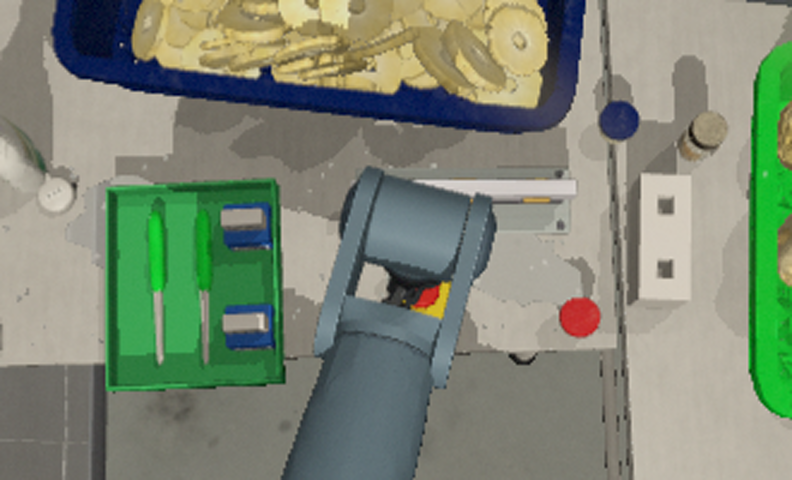

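The rail and holder are empty. Both gouges (zoomed top view 158,280 and 205,280) and both cassettes (245,225 and 247,327) lie in the tray. The cups and shaker stand where they were, and the cap is up.

```bash
python3 -c "
from bench import hand_in
print(hand_in())"
```

```text
the job is handed in; nothing more can be done
None
```

The job is done and handed in at about 52 s of the 210 s allowed; no verdict came back.

- **Stop pressed:** I pushed the red cap down until the force rose to about 10 N at 84 mm. The pictures showed it about 2 px lower from then on, so it stayed latched during the work.
- **What was there:** two gouges in the holder and two cassettes on the rail (the middle and right places; the third was empty).
- **Into the tray:** I laid both gouges flat on the tray floor, then unclipped the cassettes and set them down upright beside them. Each cassette was let go only after it touched the floor, at about 5–6 N.
- **Tray knocked:** while I was fetching the second gouge the tray was pushed about 42 mm toward the robot. I measured it again and placed the rest to fit. It now sticks out a few centimetres over the front edge of the table, but it is steady.
- **Cap released:** I turned it about 0.9 rad clockwise and let go. It now shows in the same picture rows as at the start (180–192), so it is all the way up.

The last pictures show all four pieces apart in the tray, the rail and holder empty, the cups and shaker still standing, and the gripper clear of everything. None of these last checks failed.

One reading differed from what I expected. Both cassettes touched the tray floor 6–7 mm lower than I had worked out, probably because they slipped a little in the grip when they snapped off the rail. Neither was dropped.

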